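# Weigh the spent sample jars and tip them out over the tub rim

## Robot

A 7-joint arm with a two-finger parallel gripper is mounted at the origin on the work surface. World frame = base frame: x ahead of the robot, y to its left, z up, the work surface at z = 0. Lengths are in mm, angles in rad, forces in N, time in s.
With the tool pointing down it reaches from about 350 to 900 mm from the base axis. Payload 7.2 kg.
Tool frame: the origin (TCP) lies at the very end of the fingers, on their centre line; the grasp point (between the pads) lies 19 mm behind it (robot.tcp_to_grasp is the distance from the TCP to the grasp point, in mm); z points along the fingers, y is the direction in which the jaws open and shut (so a half turn about z gives the same grasp; the last joint's range is limited). The gripper opens to 85 mm and grips with 20 to 120 N. Pads are 22 mm wide; open, the fingers measure 114 mm over their backs; the gripper's body (76 mm by 85 mm) begins 54 mm behind the grasp point. The pads swing forward as they close: fully open they stand 13 mm farther back than shut.
Start: joints at [1.272, 0.411, -0.013, 1.596, 0.006, 1.134, -0.082], TCP at [142.96, -608.433, 231.297] pointing down, gripper open.
Joint ranges: [-2.95, 2.95], [-0.29, 1.99], [-1.47, 1.44], [0.14, 2.54], [-1.03, 4.17], [0.13, 1.85], [-2.86, 2.86]. Speed limits (rad/s): [2.39, 2.39, 3.01, 3.01, 3.14, 3.14, 3.14].

## Interface

Orientations are given as a unit quaternion [x, y, z, w].
In Python, from workcell import robot, imaging, order gives the robot as it stands. The module is installed in compiled form; this text tells all that it offers.
- The arm moves only by the tool jog_arm, never from a script. Its arguments are lists of equal length, an entry for each row: "fingers": the opening, from -1 (shut) to 1 (fully open), so that 0 is half open; "travel": the shift along the tool's x, y, z in mm, a list of three; "turn": the turn, a rotation vector about the tool's x, y, z in rad, a list of three. In form: {"fingers": [fingers, ...], "travel": [[tx, ty, tz], ...], "turn": [[wx, wy, wz], ...]}. A call has 1 to 20 rows; each row is the pose to reach, as a shift and turn from the pose commanded when the call began, along the tool's axes at that moment; what a row does not reach only later rows make up. A row lasts 1/8 s, in which the tool goes at most 62.5 mm and 10.7 degrees, less where a joint would pass 70% of its speed; a pose out of reach is approached as far as the arm can. A call with a gripper value outside its range is refused whole. The fingers move at their own pace and stop on an object; the grip force is fixed at half the most. Time passes only in rows, so rows that repeat a pose let the fingers close. It gives the time, the measured TCP pose, the force and the opening at its end, in the units of the state.
- robot.get_state(): the state, without advancing time (a new reading comes with each control period).
- imaging.grab_frame(name): name is "scene" or "side" or "wrist"; returns (picture, depth): 400x640x3 uint8, blue, green, red; 400x640 float32, mm along the optical axis (not along the pixel's ray), 0 where there is no reading.
- imaging.camera_model(name): a dict with "mtx" (3x3 intrinsics, pixels), "R" (3x3) and "t" (3): a world point X has camera coordinates R X + t. Camera axes: x right, y down, z forward; pixel columns grow to the right and rows downward; lengths in mm; the calibration is good to about 2 mm. A picture is of the moment at which its call begins: read the wrist's pose just before it. camera_model takes no time and is no camera call; for the wrist camera it gives the pose at the moment of the call.
- order.close_job(): hands the job in, once; it reports no verdict.
The state is a dict: "time_s": time; "joints": joint angles; "qvel": joint speeds; "joint_torque": joint torques, N m; "eef_pos": TCP position; "orientation": TCP orientation; "ft_force": force on the tool from outside, world axes, zero at the start; "wrist_torque": the same for the moment, N m; "grip_width": finger opening in mm.
Only numpy, scipy, OpenCV 4.12 (cv2) and the standard library are available. Lean on these libraries where they do the work, as an engineer would, in place of code of your own. Each camera call takes 0.05 s, during which the arm holds its last target.

## Task

The scale check is finished: first return each check weight standing on the scale to its own colour-labelled pocket in the wooden case, keeping the weights upright. Then weigh the spent sample jars: with every jar in the weighing tray, leave the tray centred and level on the scale pan and let go of it; after that carry the loaded tray to the yellow tub, hook its lip over a rim of the tub and, with the lip resting on that rim as a pivot, rotate the tray over until all the jars have slid into the tub. Finish with the empty tray back on the scale pan, centred and level, and leave the green weight, the bottle, the beaker and the spatula where they are.

Things in the scene. Friction and masses are not known exactly. Their poses are not given: they have to be found in the camera images.
- pan (a point): Centre of the top of the steel scale pan, 150 mm (x) by 170 mm (y), 70 mm above the table. The white scale (220 x 180 mm, fixed) turns with it: its body reaches 140 mm from here towards its blue display strip (-x) and 80 mm the other way, and is lower than the pan. The tray may stand on it in any yaw, floor centre within 30 mm of the pan centre.
- tray_floor (a point): Weighing tray, bare metal, 200 g: centre of its inner floor, 4 mm above its underside; x points to the pouring lip, z up. Floor 129 x 120 mm inside, walls 36 mm high, rear wall at x = -66 mm. At x = 65 mm the floor turns up into a 35 degree ramp to the lip. Smooth (friction about 0.35): jars slide out over the ramp from about 55 degrees nose-down, surely at 80 to 85.
- tray_lip (a point): Hook of the tray: a point on its lip's underside, 103 mm ahead of tray_floor, 22 mm above the tray's underside, axes as tray_floor. The lip is flat from x = -8 mm (there the ramp's underside runs down and back at 35 degrees) to a flange at x = +9 mm that turns down 9 mm; the tub's rim goes up into that gap. Tipped far, the flange stays inside the tub and the ramp rides on the rim.
- tray_handle (a point): Middle of the tray's blue stub handle, a bar 18 mm wide (y) and 20 mm high (z) that runs back along -x from the rear wall, x = -31 to +39 mm from this point; the point lies 115 mm behind tray_floor and 30 mm above the tray's underside. Grip it across y.
- tub_in (a point): Yellow plastic tub, fixed, outside 210 x 210 mm, walls 6 mm: centre of its inner floor, 6 mm above the table. The rim is 105 mm above the table.
- tub_rim (a point): Middle of the tub's rim on the side facing the scale (the tub's -y side), on the top face of the wall, at mid-thickness; the rim runs along this frame's x (205 mm straight), and its +y points into the tub.
- weight_red_mid (a point): Large steel check weight with a red band, 460 g: the point half-way up its axis, 30 mm above its foot. Cylinder 40 mm across and 34 mm high, then a 14 mm neck 10 mm high, then a knob 25 mm across and 16 mm high (total 60 mm). Starts upright on the scale pan; may be absent.
- weight_blue_mid (a point): Small steel check weight with a blue band, 190 g: the point half-way up its axis, 26 mm above its foot. Cylinder 31 mm across and 26 mm high, then a 14 mm neck 10 mm high, then a knob 19 mm across and 16 mm high (total 52 mm). Starts upright on the scale pan; may be absent.
- slot_red (a point): Floor centre of the black pocket with the red label, home of the red weight, which stands upright in it. Square pocket 46 mm wide inside, 12 mm deep, in a block 56 mm square whose top lies 26 mm above the table; three such blocks stand in a row (60 mm apart along their y) on the wooden case, in varying order.
- slot_blue (a point): Floor centre of the black pocket with the blue label, home of the blue weight, which stands upright in it. Square pocket 37 mm wide inside, 12 mm deep, in a block 56 mm square whose top lies 26 mm above the table; three such blocks stand in a row (60 mm apart along their y) on the wooden case, in varying order.
- weight_green_mid (a point): Smallest check weight, green band, 26 mm across, 48 mm high, already at home in its pocket in the same row: leave it there. The point is half-way up, 24 mm above its foot.
- jar1_mid (a point): Spent sample jar 1, 45 g, closed: white square body 44 x 44 x 40 mm with a dark green screw cap 34 mm across and 20 mm high (total 60 mm, top of cap towards +z). The point is half-way up, 30 mm above its foot. Starts upright on the table left of or behind the scale; some of the four are absent.
- jar2_mid (a point): Spent sample jar 2, 45 g, closed: white square body 44 x 44 x 40 mm with a dark green screw cap 34 mm across and 20 mm high (total 60 mm, top of cap towards +z). The point is half-way up, 30 mm above its foot. Starts upright on the table left of or behind the scale; some of the four are absent.
- jar3_mid (a point): Spent sample jar 3, 45 g, closed: white square body 44 x 44 x 40 mm with a dark green screw cap 34 mm across and 20 mm high (total 60 mm, top of cap towards +z). The point is half-way up, 30 mm above its foot. Starts upright on the table left of or behind the scale; some of the four are absent.
- jar4_mid (a point): Spent sample jar 4, 45 g, closed: white square body 44 x 44 x 40 mm with a dark green screw cap 34 mm across and 20 mm high (total 60 mm, top of cap towards +z). The point is half-way up, 30 mm above its foot. Starts upright on the table left of or behind the scale; some of the four are absent.
- powder_bottle: White lidded powder bottle, 72 mm across, 125 mm high; origin under its foot. Leave it standing.
- beaker: Glass beaker, 80 mm across, 95 mm high; origin under its foot. Leave it standing.
- spatula: Slim steel lab spatula, 180 mm long (along its x), lying on the table; origin under its middle. Leave it.
Mind the look-alikes: they are no part of the job. What is shaped like the part that bears jar1_mid but orange is not meant. What is shaped like the part that bears weight_red_mid but purple is not meant.

How it is judged:
By the outcome, as a careful person would: the job done as asked, in the order asked, and still so for the second after the job is handed in, with the robot touching nothing.
Of jar1, jar2, jar3, jar4 only 2 to 4 are there at a start; the rules pass over those that are not, and their reading is None.
Of weight_red, weight_blue only 1 to 2 are there at a start; the rules pass over those that are not, and their reading is None.
At some moment in a run one of jar1, jar2, jar3, jar4 may be knocked a few centimetres aside while the robot is not near it.
It also fails if it takes over 210 s, if anything falls off the work surface, if the arm or the gripper's body presses on something with over 40 N, if the wrist force passes 120 N, or if a joint passes its speed limit or range.

## Working session

There is one attempt and no reset: what is moved stays moved. The work goes in short steps, Python scripts to look and compute and a tool call to move; the robot and the scene stay as the last step left them, time stands still between calls to the robot, and variables do not carry over. Pictures are saved under pics/ and viewed, and the job is handed in when it is done.

Besides the shell and the picture viewer there is one more tool, called as a command line: name --argument value ..., lists and objects as JSON in quotes. jog_arm: Moves the arm, as the interface text tells. Its arguments: {"type":"object","properties":{"fingers":{"type":"array"},"travel":{"type":"array"},"turn":{"type":"array"}},"required":["fingers","travel","turn"]}

```bash
mkdir -p pics; ls
cat > h.py <<'E'
import numpy as np, cv2
from workcell import robot, imaging, order
from scipy.spatial.transform import Rotation as Rn
def px2w(cm,u,v,z=None,d=None):
    K,R,t=np.array(cm['mtx']),np.array(cm['R']),np.array(cm['t']).ravel()
    r=np.linalg.inv(K)@np.array([u,v,1.0]); C=-R.T@t; D=R.T@r
    if d is not None: return C+D*d
    return C+D*((z-C[2])/D[2])
def w2px(cm,X):
    K,R,t=np.array(cm['mtx']),np.array(cm['R']),np.array(cm['t']).ravel()
    p=K@(R@np.array(X)+t); return p[:2]/p[2]
def cloud(cm,dep):
    K,R,t=np.array(cm['mtx']),np.array(cm['R']),np.array(cm['t']).ravel()
    v,u=np.mgrid[0:dep.shape[0],0:dep.shape[1]]
    P=np.stack([u,v,np.ones_like(u)],-1)@np.linalg.inv(K).T*dep[...,None]
    return (P-t)@R
E
python3 - <<'E'
from h import *
s=robot.get_state(); print({k:np.round(v,3) for k,v in s.items()}, robot.tcp_to_grasp)
for n in ['scene','side','wrist']:
    cm=imaging.camera_model(n); p,d=imaging.grab_frame(n)
    cv2.imwrite(f'pics/a_{n}.png',p); np.savez(f'a_{n}.npz',p=p,d=d,**{k:np.array(v) for k,v in cm.items() if k in('mtx','R','t')})
    R=np.array(cm['R']);t=np.array(cm['t']).ravel(); print(n,np.round(-R.T@t),np.round(R,2).tolist(),np.round(cm['mtx']).tolist(),(d>0).mean())
E
```

```text
pics
{'time_s': np.float64(0.0), 'joints': array([ 1.272,  0.412, -0.013,  1.597,  0.006,  1.134, -0.082]), 'qvel': array([ 0.001, -0.   ,  0.   ,  0.   ,  0.001, -0.001, -0.001]), 'joint_torque': array([-0.0000e+00, -6.0063e+01,  6.8200e-01, -2.9940e+01,  1.4000e-02,
        1.1000e-02,  0.0000e+00]), 'eef_pos': array([ 142.801, -607.946,  230.432]), 'orientation': array([ 0.993,  0.115, -0.   , -0.001]), 'ft_force': array([ 0.235, -0.817, -0.802]), 'wrist_torque': array([-0.032,  0.053,  0.012]), 'grip_width': np.float64(85.408)} 18.700000000000003
scene [1294.  216.  770.] [[-0.28, 0.96, 0.01], [0.62, 0.19, -0.76], [-0.73, -0.2, -0.65]] [[412.0, 0.0, 320.0], [0.0, 412.0, 191.0], [0.0, 0.0, 1.0]] 0.99598828125
side [ 385. -814.  970.] [[0.98, -0.2, -0.01], [-0.15, -0.71, -0.69], [0.13, 0.68, -0.73]] [[427.0, 0.0, 326.0], [0.0, 427.0, 205.0], [0.0, 0.0, 1.0]] 0.9960859375
wrist [ 213. -592.  373.] [[0.23, -0.97, -0.0], [-0.93, -0.22, 0.28], [-0.28, -0.06, -0.96]] [[341.0, 0.0, 323.0], [0.0, 341.0, 201.0], [0.0, 0.0, 1.0]] 0.9959921875
```

View pics/a_scene.png

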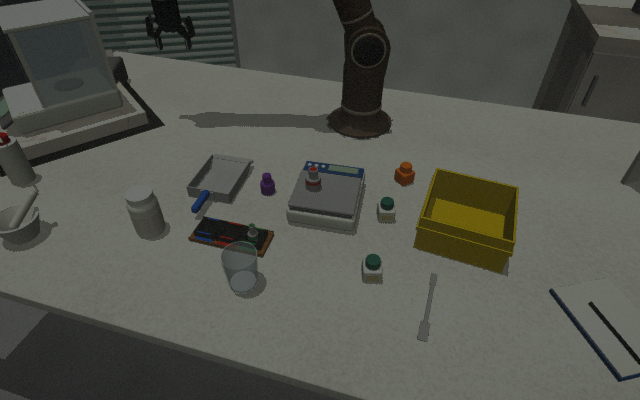

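View pics/a_side.png

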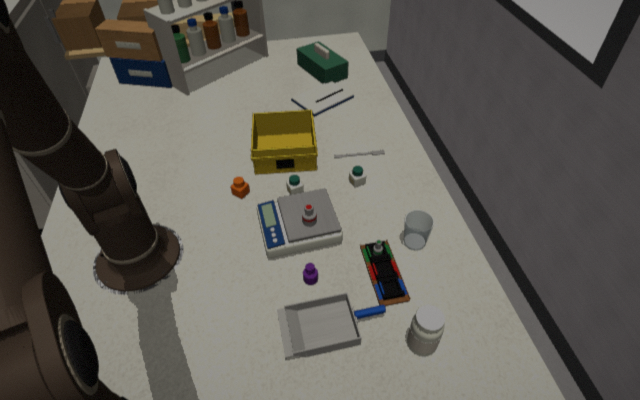

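View pics/a_wrist.png

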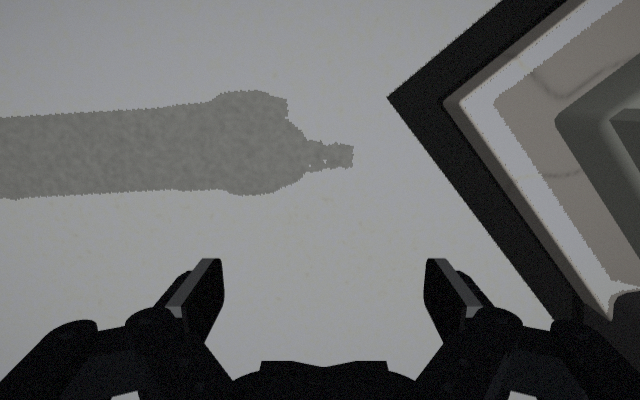

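Scene picture: red weight on pan (313,178), purple decoy (267,184), orange decoy (404,174), green-capped jars (387,208) and (373,266), tray (222,178) with its handle (201,200), case (232,237), tub (468,215). No blue weight on the pan. Now I'll take close crops and depth measurements.

Run:
```python
import cv2
a=cv2.imread('pics/a_scene.png')[145:300,170:540]; b=cv2.imread('pics/a_side.png')[100:360,220:450]
cv2.imwrite('pics/b1.png',cv2.convertScaleAbs(cv2.resize(a,None,fx=2.1,fy=2.1,interpolation=3),alpha=1.5))
cv2.imwrite('pics/b2.png',cv2.convertScaleAbs(cv2.resize(b,None,fx=2.3,fy=2.3,interpolation=3),alpha=1.5))
```

```text
(no output)
```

View pics/b1.png

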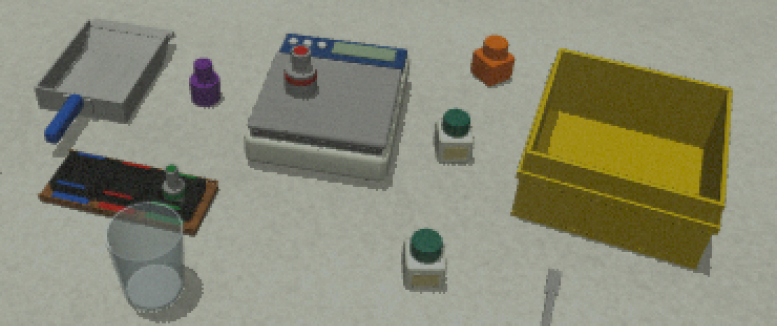

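View pics/b2.png

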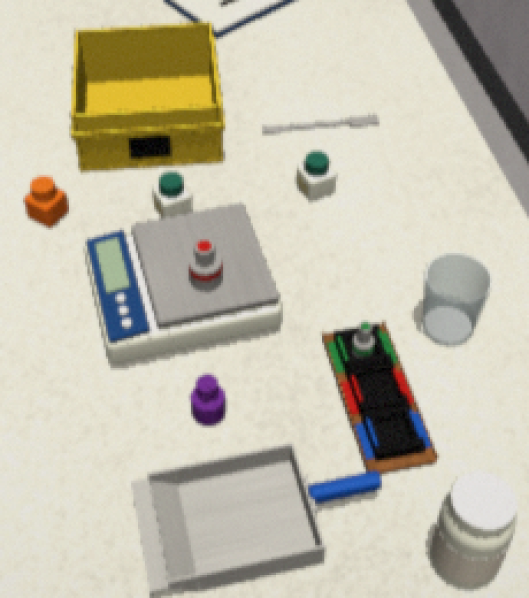

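```bash
cat > m.py <<'E'
from h import *
def load(n,pre='a'):
    z=np.load(f'{pre}_{n}.npz'); return z['p'],z['d'],dict(mtx=z['mtx'],R=z['R'],t=z['t'])
def blobs(p,P,lo,hi,zr=(5,200),mina=8):
    hsv=cv2.cvtColor(p,cv2.COLOR_BGR2HSV); m=cv2.inRange(hsv,lo,hi)
    m[(P[...,2]<zr[0])|(P[...,2]>zr[1])]=0
    n,l,st,c=cv2.connectedComponentsWithStats(m)
    for i in range(1,n):
        if st[i,4]>=mina:
            q=P[l==i]; print('  px',c[i].round(),'n',st[i,4],'med',np.median(q,0).round(1),'min',q.min(0).round(),'max',q.max(0).round())
if __name__=='__main__':
  for n in ['scene','side']:
    p,d,cm=load(n); P=cloud(cm,d); np.save(f'P_{n}.npy',P)
    for nm,lo,hi in [('green',(65,60,20),(95,255,255)),('blue',(105,80,30),(130,255,255)),('red',(0,120,40),(6,255,255)),('red2',(172,120,40),(180,255,255)),('yellow',(20,120,40),(32,255,255))]:
        print(n,nm); blobs(p,P,lo,hi)
E
python3 m.py
```

```text
scene green
  px [387. 203.] n 124 med [479. 171.  61.] min [455. 155.  44.] max [489. 186.  65.]
  px [251. 225.] n 9 med [ 659.5 -129.5   64.5] min [ 656. -134.   63.] max [ 664. -126.   66.]
  px [252. 238.] n 17 med [ 671.  -125.7   28.9] min [ 665. -136.   23.] max [ 674. -118.   34.]
  px [249. 242.] n 20 med [ 686.5 -114.6   29.5] min [ 681. -147.   26.] max [745. -88.  99.]
  px [248. 249.] n 45 med [ 744.8 -101.    80.2] min [ 742. -120.   72.] max [758. -73.  98.]
  px [373. 261.] n 178 med [683.8 171.8  60.8] min [662. 155.  44.] max [696. 187.  64.]
scene blue
  px [332. 169.] n 246 med [392.6 -15.9  62.8] min [352. -82.  55.] max [413.  86.  67.]
  px [200. 201.] n 193 med [ 593.6 -308.1   38.7] min [ 548. -336.   19.] max [ 628. -301.   44.]
  px [213. 219.] n 20 med [ 637.1 -251.3   28.2] min [ 632. -267.   26.] max [ 639. -234.   30.]
  px [204. 232.] n 26 med [ 686.8 -250.2   27.1] min [ 682. -268.   25.] max [ 690. -233.   31.]
  px [203. 239.] n 52 med [ 692.9 -248.2   12.9] min [ 688. -271.    9.] max [ 699. -227.   16.]
  px [554. 294.] n 17 med [616.6 572.1  11.
[... 1847 characters left out ...]
 -227.   31.]
  px [380. 290.] n 115 med [ 630.2 -252.2   16.1] min [ 620. -276.    9.] max [ 638. -228.   33.]
  px [370. 311.] n 250 med [ 584.  -317.4   40.3] min [ 545. -325.   22.] max [ 623. -306.   46.]
side red
  px [308. 206.] n 21 med [485.4 -27.8 132.6] min [479. -34. 131.] max [493. -22. 135.]
  px [307. 220.] n 18 med [477.4 -43.7  95.8] min [468. -49.  91.] max [488. -34. 101.]
  px [395. 267.] n 62 med [ 690.8 -190.6   17.7] min [ 681. -220.   11.] max [ 697. -168.   31.]
  px [373. 271.] n 91 med [ 628.5 -190.1   15.6] min [ 619. -215.   10.] max [ 640. -167.   31.]
side red2
side yellow
  px [283. 141.] n 3589 med [463.8 416.6  54.1] min [346. 249.   5.] max [580. 487. 112.]
```

```bash
cat > m2.py <<'E'
from m import *
import sys
pre=sys.argv[1] if len(sys.argv)>1 else 'a'
def rect(Q,pr):
    r=cv2.minAreaRect(Q[:,:2].astype(np.float32)); print(pr,'n',len(Q),'c',np.round(r[0],1),'sz',np.round(r[1],1),'ang',round(r[2],2),'zmed',np.median(Q[:,2]).round(1))
for n in ['scene','side']:
    p,d,cm=load(n,pre); P=cloud(cm,d); hsv=cv2.cvtColor(p,cv2.COLOR_BGR2HSV)
    def sel(lo,hi): return P[((P>=lo)&(P<=hi)).all(-1)]
    def big(Q):  # trim by 2D density
        k=np.round((Q[:,:2]-Q[:,:2].min(0))/4).astype(int); im=np.zeros(k.max(0)+1,np.uint8); im[k[:,0],k[:,1]]=1
        im=cv2.morphologyEx(im,cv2.MORPH_CLOSE,np.ones((3,3)));im=cv2.morphologyEx(im,cv2.MORPH_OPEN,np.ones((3,3)))
        nn,l,st,c=cv2.connectedComponentsWithStats(im); i=1+np.argmax(st[1:,4]); return Q[l[k[:,0],k[:,1]]==i]
    print(n)
    q=big(sel([380,-120,66],[620,120,76])); rect(q,'pan')
    m=(P[...,2]>100)&(P[...,2]<112)&(P[...,0]>330)&(P[...,0]<600)&(P[...,1]>235)&(P[...,1]<510)&cv2.inRange(hsv,(18,100,30),(34,255,255)).astype(bool)
    rect(P[m],'tubrim')
    q=sel([335,-400,30],[565,-180,60]); rect(q,'traywalls')
    q=big(sel([335,-400,-2],[565,-180,60])[::1]);
    b=cv2.inRange(hsv,(105,80,30),(130,255,255)).astype(bool)&(P[...,0]>540)&(P[...,1]<-295)&(P[...,0]<650)
    q=P[b&(P[...,2]>35)]; rect(q,'handle'); 
    q=sel([610,-300,9],[710,-80,33]); rect(big(q),'case')
    for (x,y) in [(479,171),(684,171)]:
        q=sel([x-40,y-40,20],[x+40,y+40,44]); rect(big(q),'jarbody')
        q=sel([x-40,y-40,58],[x+40,y+40,66]); rect(big(q),'jarcap')
    q=sel([450,-70,126],[520,20,140]); rect(q,'redknob');
E
python3 m2.py
```

```text
scene
pan n 2161 c [479.    7.8] sz [175.7 169.9] ang 4.23 zmed 71.4
tubrim n 931 c [466.9 370.7] sz [210.2 214.1] ang 84.02 zmed 105.9
traywalls n 346 c [ 468.1 -280.7] sz [190.8 200.7] ang 2.7 zmed 35.4
handle n 142 c [ 588.1 -311.4] sz [80.7 18.9] ang 2.21 zmed 39.7
case n 1568 c [ 660.9 -189.8] sz [ 84.2 200.4] ang 0.92 zmed 20.9
jarbody n 185 c [476.2 171.1] sz [41.6 44.1] ang 15.56 zmed 36.2
jarcap n 93 c [473.8 170.3] sz [31.1 32.4] ang 46.96 zmed 61.6
jarbody n 226 c [679.1 171.1] sz [45.1 44. ] ang 15.57 zmed 37.3
jarcap n 145 c [678.8 171.5] sz [33.1 31.5] ang 8.73 zmed 61.3
redknob n 57 c [490.4 -27.3] sz [21.5 23.1] ang 16.88 zmed 131.5
side
pan n 2107 c [470.3   6.3] sz [184.3 172.5] ang 3.86 zmed 71.8
tubrim n 414 c [463.7 368.3] sz [217.7 209.9] ang 83.72 zmed 105.5
traywalls n 585 c [ 463.3 -280.3] sz [200.3 201.2] ang 2.05 zmed 36.8
handle n 200 c [ 584.2 -314.4] sz [77.2 16.2] ang 3.5 zmed 40.8
case n 1783 c [ 658.7 -190.2] sz [ 82.5 201.9] ang 0.71 zmed 17.7
jarbody n 117 c [464.1 158.9] sz [33.9 56.4] ang 65.7 zmed 35.9
jarcap n 67 c [470.1 170.4] sz [32.8 32.1] ang 88.64 zmed 62.1
jarbody n 130 c [675.2 168.6] sz [45.1 45.3] ang 13.85 zmed 35.8
jarcap n 63 c [675.1 169.3] sz [33.  28.8] ang 75.79 zmed 62.0
redknob n 56 c [485.6 -27.8] sz [24.8 21. ] ang 49.01 zmed 131.5
```

```bash
cat > t.py <<'E'
from h import *
def Rt(yaw,tilt=0):
    """tool x horizontal heading yaw(deg); tilt: tool z leans toward tool-x heading by tilt deg (0=down)"""
    y,a=np.radians([yaw,tilt]); hx=np.array([np.cos(y),np.sin(y),0]); dn=np.array([0,0,-1.])
    z=dn*np.cos(a)+hx*np.sin(a); x=hx*np.cos(a)-dn*np.sin(a); return np.stack([x,np.cross(z,x),z],1)
def go(*wps):
    s=robot.get_state(); p=np.array(s['eef_pos']); R=Rn.from_quat(s['orientation']).as_matrix()
    print('t',round(float(s['time_s']),2),'p',p.round(1),'F',np.round(s['ft_force'],1),'w',round(float(s['grip_width']),1),'j',np.round(s['joints'],2))
    print('xt',R[:,0].round(3),'zt',R[:,2].round(3))
    for (q,yaw,tilt) in wps:
        G=Rt(yaw,tilt); d=R.T@(np.array(q)-p); w=Rn.from_matrix(R.T@G).as_rotvec()
        print('travel',d.round(1).tolist(),'turn',w.round(3).tolist(),'rows>',max(np.linalg.norm(d)/62.5,np.degrees(np.linalg.norm(w))/10.7).round(1))
E
cat >> m2.py <<'E'
    m=((P>=[335,-400,28])&(P<=[556,-225,44])).all(-1); rect(big(P[m]),'tray'); ys=P[m]; print(ys.min(0),ys.max(0))
    m=((P>=[335,-400,-3])&(P<=[556,-225,12])).all(-1)
    m=((P>=[400,-240,30])&(P<=[600,-120,70])).all(-1); rect(P[m],'purple')
E
python3 m2.py | grep -E "scene|side|tray|purple|\["
python3 -c "
from t import *
go(((470,-90,250),90,0))"
```

```text
scene
pan n 2161 c [479.    7.8] sz [175.7 169.9] ang 4.23 zmed 71.4
tubrim n 931 c [466.9 370.7] sz [210.2 214.1] ang 84.02 zmed 105.9
traywalls n 346 c [ 468.1 -280.7] sz [190.8 200.7] ang 2.7 zmed 35.4
handle n 142 c [ 588.1 -311.4] sz [80.7 18.9] ang 2.21 zmed 39.7
case n 1568 c [ 660.9 -189.8] sz [ 84.2 200.4] ang 0.92 zmed 20.9
jarbody n 185 c [476.2 171.1] sz [41.6 44.1] ang 15.56 zmed 36.2
jarcap n 93 c [473.8 170.3] sz [31.1 32.4] ang 46.96 zmed 61.6
jarbody n 226 c [679.1 171.1] sz [45.1 44. ] ang 15.57 zmed 37.3
jarcap n 145 c [678.8 171.5] sz [33.1 31.5] ang 8.73 zmed 61.3
redknob n 57 c [490.4 -27.3] sz [21.5 23.1] ang 16.88 zmed 131.5
tray n 132 c [ 469.9 -377.6] sz [165.8  24.4] ang 9.3 zmed 34.3
[ 367.51710171 -382.71027121   28.00115899] [ 554.35317721 -250.15253281   42.25829796]
purple n 164 c [ 467.7 -169.6] sz [35.6 36.7] ang 21.56 zmed 37.1
side
pan n 2107 c [470.3   6.3] sz [184.3 172.5] ang 3.86 zmed 71.8
tubrim n 414 c [463.7 368.3] sz [217.7 209.9] ang 83.72 zmed 105.5
traywalls n 585 c [ 463.3 -280.3] sz [200.3 201.2] ang 2.05 zmed 36.8
handle n 200 c [ 584
[... 173 characters left out ...]

jarcap n 67 c [470.1 170.4] sz [32.8 32.1] ang 88.64 zmed 62.1
jarbody n 130 c [675.2 168.6] sz [45.1 45.3] ang 13.85 zmed 35.8
jarcap n 63 c [675.1 169.3] sz [33.  28.8] ang 75.79 zmed 62.0
redknob n 56 c [485.6 -27.8] sz [24.8 21. ] ang 49.01 zmed 131.5
tray n 535 c [ 454.6 -316.8] sz [181.  128.8] ang 2.05 zmed 32.9
[ 362.80170808 -382.98096813   28.00651669] [ 555.96161884 -250.22586834   43.36159295]
purple n 194 c [ 461.4 -173.9] sz [33.8 38. ] ang 84.36 zmed 38.0
t 0.15 p [ 142.9 -608.1  230.7] F [ 0.8 -0.1 -0.3] w 85.2 j [ 1.27  0.41 -0.01  1.6   0.01  1.13 -0.08]
xt [ 0.973  0.229 -0.   ] zt [-0.     0.001 -1.   ]
travel [437.0, -429.5, -18.8] turn [-0.001, -0.001, -1.34] rows> 9.8
```

jog_arm --fingers '[1,1,1,1,1,1,1,1,1,1,1,1,1,1]' --travel '[[0,0,-60],[437,-430,-20],[437,-430,-20],[437,-430,-20],[437,-430,-20],[437,-430,-20],[437,-430,-20],[437,-430,-20],[437,-430,-20],[437,-430,-20],[437,-430,-20],[437,-430,-20],[437,-430,-20],[437,-430,-20]]' --turn '[[0,0,0],[0,0,-1.34],[0,0,-1.34],[0,0,-1.34],[0,0,-1.34],[0,0,-1.34],[0,0,-1.34],[0,0,-1.34],[0,0,-1.34],[0,0,-1.34],[0,0,-1.34],[0,0,-1.34],[0,0,-1.34],[0,0,-1.34]]'

```text
time_s: 1.9
eef_pos: [469.4, -91.3, 251.2]
orientation: [0.708, 0.706, -0.0, 0.0]
ft_force: [-0.5, -0.7, -0.1]
grip_width: 84.9
```

```bash
cat > snap.py <<'E'
from t import *
import sys
tag=sys.argv[1]
for n in sys.argv[2:]:
    cm=imaging.camera_model(n); p,d=imaging.grab_frame(n)
    cv2.imwrite(f'pics/{tag}_{n}.png',p); np.savez(f'{tag}_{n}.npz',p=p,d=d,**{k:np.array(cm[k]) for k in('mtx','R','t')})
go()
E
python3 snap.py c wrist
```

```text
t 1.95 p [469.5 -91.3 251.3] F [ 0.8  0.  -0.9] w 85.4 j [ 0.63  0.19 -0.61  1.88  0.12  1.1  -0.03]
xt [ 0.002  1.    -0.001] zt [-0.    -0.001 -1.   ]
```

View pics/c_wrist.png

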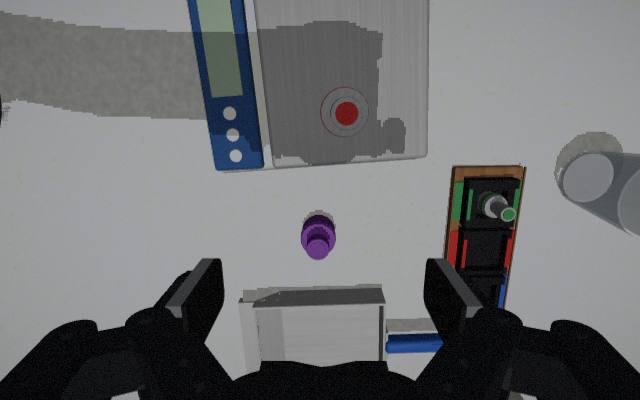

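Wrist picture: red weight's knob at (346,113) on the pan, purple decoy (318,238), red-labelled pocket (482,250), tray below with handle (412,342).

```bash
cat > m3.py <<'E'
from m import *
import sys
p,d,cm=load('wrist',sys.argv[1]); P=cloud(cm,d); hsv=cv2.cvtColor(p,cv2.COLOR_BGR2HSV)
for nm,lo,hi in [('green',(50,80,20),(95,255,255)),('blue',(105,100,30),(130,255,255)),('red',(0,120,60),(8,255,255)),('purple',(130,80,30),(155,255,255))]:
    print(nm); blobs(p,P,lo,hi,(-3,200),20)
E
python3 m3.py c
python3 - <<'E'
from m import *
p,d,cm=load('wrist','c'); P=cloud(cm,d)
print('knob',px2w(cm,346.5,113,z=130), P[113,346])
m=((P>=[380,-120,66])&(P<=[620,120,76])).all(-1); q=P[m]; print('pan',np.percentile(q,[1,50,99],axis=0).round(1))
for uv in [(274,166),(427,156),(258,0),(428,0)]: print(uv,px2w(cm,*uv,z=70).round(1))
E
python3 -c "
import cv2;a=cv2.imread('pics/c_wrist.png')[150:310,430:540];cv2.imwrite('pics/c_crop.png',cv2.convertScaleAbs(cv2.resize(a,None,fx=3.6,fy=3.6,interpolation=2),alpha=1.6))"
```

```text
green
  px [517. 198.] n 168 med [ 686.  -126.2   26. ] min [ 682. -155.   10.] max [ 698. -109.   28.]
  px [457. 200.] n 317 med [ 625.6 -131.3   12.1] min [ 620. -155.   10.] max [ 631. -110.   14.]
  px [469. 204.] n 149 med [ 633.3 -131.7   27. ] min [ 630. -151.   25.] max [ 637. -113.   29.]
  px [485. 200.] n 119 med [ 648.8 -125.4   27.5] min [ 645. -148.   13.] max [ 672. -119.   34.]
  px [508. 214.] n 87 med [ 658.7 -131.6   62.6] min [ 653. -137.   61.] max [ 665. -127.   64.]
blue
  px [231. 100.] n 5099 med [388.9 -25.9  60.7] min [350. -85.  55.] max [410.  66.  65.]
  px [502. 292.] n 165 med [ 686.9 -247.9   26.3] min [ 682. -273.   10.] max [ 699. -220.   29.]
  px [414. 343.] n 987 med [ 581.  -307.7   38.6] min [ 546. -354.    1.] max [ 624. -304.   42.]
red
  px [346. 113.] n 363 med [486.7 -28.4 130.6] min [478. -36. 129.] max [495. -20. 132.]
  px [509. 250.] n 180 med [ 686.6 -190.4   26.5] min [ 683. -219.   10.] max [ 699. -166.   29.]
  px [453. 247.] n 273 med [ 626.4 -189.5   12.1] min [ 620. -216.    9.] max [ 632. -169.   16.]
  px [464. 253.] n 103 med [ 634.  -192.2   26.9] min [ 632. -211.   15.] max [ 642. -174.   29.]
purple
  px [318. 236.] n 1199 med [ 463.1 -163.3   34.4] min [ 443. -185.    0.] max [ 483. -151.   62.]
knob [486.98376105 -28.3867835  130.        ] [486.67985015 -28.42357852 128.88597515]
pan [[415.2 -76.3  67.8]
 [487.9   4.3  69.9]
 [563.   61.2  71.7]]
(274, 166) [422.  -79.6  70. ]
(427, 156) [568.3 -70.4  70. ]
(258, 0) [414.8  62.2  70. ]
(428, 0) [558.2  61.7  70. ]
```

View pics/c_crop.png

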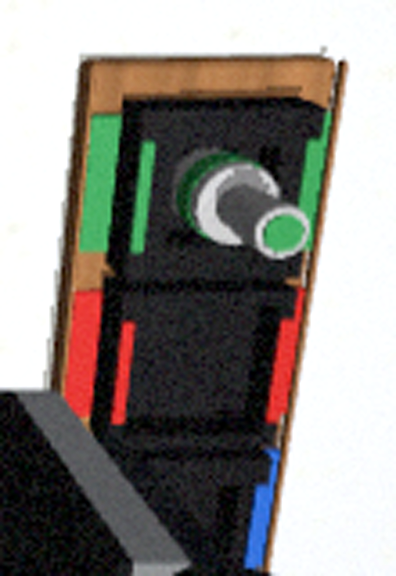

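```bash
python3 -c "
from t import *
go(((487,-28.4,150),90,0),((487,-28.4,106),90,0))"
```

```text
t 1.95 p [469.5 -91.3 251.3] F [ 0.8  0.  -0.9] w 85.4 j [ 0.63  0.19 -0.61  1.88  0.12  1.1  -0.03]
xt [ 0.002  1.    -0.001] zt [-0.    -0.001 -1.   ]
travel [63.0, 17.4, 101.2] turn [-0.0, 0.001, -0.002] rows> 1.9
travel [63.0, 17.4, 145.2] turn [-0.0, 0.001, -0.002] rows> 2.5
```

jog_arm --fingers '[1,1,1,1,1,-1,-1,-1,-1,-1,-1,-1]' --travel '[[63,17.5,50],[63,17.5,100],[63,17.5,125],[63,17.5,145],[63,17.5,145],[63,17.5,145],[63,17.5,145],[63,17.5,145],[63,17.5,145],[63,17.5,145],[63,17.5,145],[63,17.5,145]]' --turn '[[0,0,0],[0,0,0],[0,0,0],[0,0,0],[0,0,0],[0,0,0],[0,0,0],[0,0,0],[0,0,0],[0,0,0],[0,0,0],[0,0,0]]'

```text
time_s: 3.45
eef_pos: [487.7, -27.0, 107.0]
orientation: [0.707, 0.707, -0.0, 0.0]
ft_force: [-1.8, 0.4, 6.3]
grip_width: 22.9
```

```bash
python3 snap.py d wrist; python3 -c "
from t import *
go(((487,-28.4,200),90,0),((660,-191.5,150),90,0),((660,-191.5,50.5),90,0))"
```

```text
t 3.5 p [487.6 -27.  107. ] F [-1.7 -0.2  6.7] w 22.9 j [ 0.44  0.4  -0.59  2.02  0.31  0.81 -0.33]
xt [-0.     1.    -0.001] zt [ 0.001 -0.001 -1.   ]
t 3.5 p [487.6 -27.  107. ] F [-1.7 -0.2  6.7] w 22.9 j [ 0.44  0.4  -0.59  2.02  0.31  0.81 -0.33]
xt [-0.     1.    -0.001] zt [ 0.001 -0.001 -1.   ]
travel [-1.5, -0.6, -93.0] turn [0.001, 0.001, 0.0] rows> 1.5
travel [-164.6, 172.4, -42.8] turn [0.001, 0.001, 0.0] rows> 3.9
travel [-164.5, 172.3, 56.7] turn [0.001, 0.001, 0.0] rows> 3.9
```

View pics/d_wrist.png

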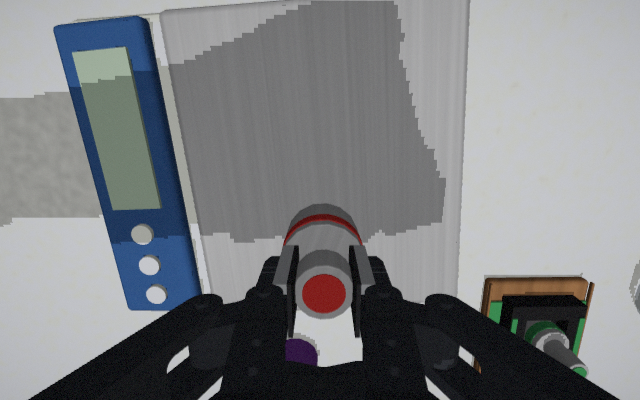

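jog_arm --fingers '[-1,-1,-1,-1,-1,-1,-1,-1,-1]' --travel '[[0,0,-30],[0,0,-80],[-40,43,-90],[-80,86,-70],[-120,130,-50],[-163,172,-20],[-163,172,-20],[-163,172,-20],[-163,172,-20]]' --turn '[[0,0,0],[0,0,0],[0,0,0],[0,0,0],[0,0,0],[0,0,0],[0,0,0],[0,0,0],[0,0,0]]'

```text
time_s: 4.62
eef_pos: [659.4, -188.3, 127.2]
orientation: [0.706, 0.708, 0.0, 0.0]
ft_force: [0.1, 0.2, -3.6]
grip_width: 22.4
```

```bash
python3 snap.py e wrist scene; python3 m3.py e; python3 -c "
import cv2;a=cv2.imread('pics/e_wrist.png');b=cv2.imread('pics/e_scene.png')[140:290,160:310];cv2.imwrite('pics/e_w2.png',cv2.convertScaleAbs(a[140:400,190:460],alpha=1.6));cv2.imwrite('pics/e_s2.png',cv2.convertScaleAbs(cv2.resize(b,None,fx=3,fy=3,interpolation=2),alpha=1.6))"
```

```text
t 4.72 p [ 659.6 -188.7  127.7] F [ 0.6  0.8 -4.5] w 22.8 j [ 0.54  0.66 -0.51  1.51  0.35  1.06 -0.06]
xt [-0.002  1.    -0.   ] zt [ 0.001 -0.    -1.   ]
green
  px [280. 122.] n 1125 med [ 627.1 -131.4   12.4] min [ 620. -154.   10.] max [ 636. -110.   29.]
  px [366. 121.] n 1136 med [ 690.9 -130.6   12.4] min [ 682. -154.   10.] max [ 698. -109.   29.]
  px [321. 108.] n 69 med [ 657.2 -120.6   14.7] min [ 645. -128.   13.] max [ 672. -118.   33.]
  px [323. 127.] n 269 med [ 659.2 -131.4   62.7] min [ 654. -137.   61.] max [ 664. -126.   64.]
blue
  px [368. 248.] n 78 med [ 696.  -231.3   12. ] min [ 677. -239.    9.] max [ 699. -177.  138.]
  px [279. 249.] n 51 med [ 623.2 -232.8   11.9] min [ 622. -238.   10.] max [ 640. -181.  135.]
  px [187. 351.] n 46 med [ 549.3 -310.4   39.4] min [ 546. -320.   35.] max [ 622. -181.  192.]
red
  px [364. 201.] n 926 med [ 692.  -190.5   12.4] min [ 683. -214.    9.] max [ 699. -168.   29.]
  px [283. 201.] n 892 med [ 627.2 -190.5   12.3] min [ 621. -215.    9.] max [ 636. -167.   29.]
  px [320. 223.] n 339 med [ 657.8 -171.2  116.4] min [ 640. -183.  107.] max [ 676. -169.  121.]
  px [324. 293.] n 1189 med [ 659.3 -189.2  150.7] min [ 651. -198.  149.] max [ 668. -181.  153.]
purple
  px [ 52. 179.] n 4669 med [ 472.2 -168.2   34.1] min [ 445. -191.   -0.] max [ 484. -151.   62.]
```

View pics/e_w2.png

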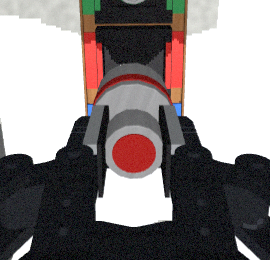

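View pics/e_s2.png

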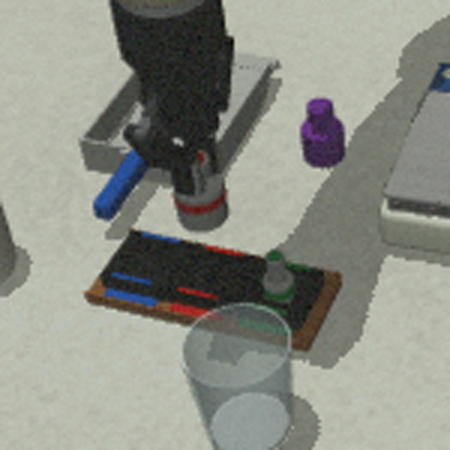

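Run:
```python
from m import *
p,d,cm=load('wrist','c'); P=cloud(cm,d)
print('beaker', px2w(cm,588,178,z=95), px2w(cm,640,200,z=95))
p,d,cm=load('scene','a');print(px2w(cm,243,283,z=0),px2w(cm,240,255,z=95))
p,d,cm=load('side','a');print(px2w(cm,415,241,z=0))
```

```text
beaker [706.58400779 -86.71403197  95.        ] [ 758.51566716 -107.4175001    95.        ]
[ 781.18137521 -104.17048708    0.        ] [ 778.93178744 -101.18149474   95.        ]
[ 7.80733535e+02 -1.02886374e+02 -1.13686838e-13]
```

jog_arm --fingers '[-1,-1,-1,-1,-1,-1]' --travel '[[-1.5,0.3,20],[-1.5,0.3,40],[-1.5,0.3,55],[-1.5,0.3,68],[-1.5,0.3,72],[-1.5,0.3,72]]' --turn '[[0,0,0],[0,0,0],[0,0,0],[0,0,0],[0,0,0],[0,0,0]]'

```text
time_s: 5.48
eef_pos: [659.9, -191.3, 54.1]
orientation: [0.707, 0.707, 0.0, -0.0]
ft_force: [0.1, 0.4, -4.0]
grip_width: 22.4
```

jog_arm --fingers '[-1,-1,-1]' --travel '[[0,0,2],[0,0,3],[0,0,3]]' --turn '[[0,0,0],[0,0,0],[0,0,0]]'

```text
time_s: 5.85
eef_pos: [659.9, -191.4, 51.5]
orientation: [0.707, 0.707, 0.0, 0.0]
ft_force: [0.3, 0.4, -4.5]
grip_width: 22.5
```

```bash
python3 snap.py f scene; python3 -c "
import cv2;b=cv2.imread('pics/f_scene.png')[160:290,170:310];cv2.imwrite('pics/f_s2.png',cv2.convertScaleAbs(cv2.resize(b,None,fx=4,fy=4,interpolation=2),alpha=1.6))"
```

```text
t 5.9 p [ 659.9 -191.4   51.5] F [ 0.3  0.  -5. ] w 22.8 j [ 0.52  0.75 -0.48  1.56  0.4   0.94 -0.09]
xt [ 0.  1. -0.] zt [ 0. -0. -1.]
```

View pics/f_s2.png

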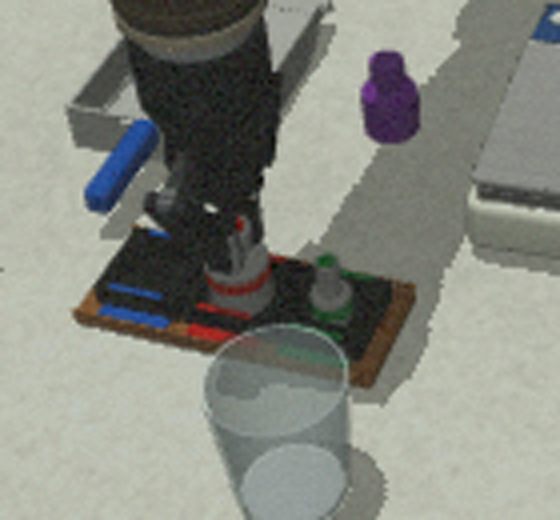

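In the picture the weight is entering its pocket but isn't seated, and the force still shows a hanging load. I'll lower it a little more.

jog_arm --fingers '[-1,-1,-1,-1]' --travel '[[0,0,1],[0,0,2],[0,0,2.5],[0,0,2.5]]' --turn '[[0,0,0],[0,0,0],[0,0,0],[0,0,0]]'

```text
time_s: 6.4
eef_pos: [660.1, -191.5, 51.1]
orientation: [0.707, 0.707, -0.0, 0.001]
ft_force: [-6.8, 0.7, 11.6]
grip_width: 22.4
```

jog_arm --fingers '[0,0.3,0.3,0.3,0.3,0.3,0.3,0.3,1,1,1]' --travel '[[0,0,-1],[0,0,-2],[0,0,-2],[0,0,-2],[0,0,-30],[0,0,-80],[0,0,-130],[-20,0,-190],[-80,0,-230],[-100,0,-230],[-100,0,-230]]' --turn '[[0,0,0],[0,0,0],[0,0,0],[0,0,0],[0,0,0],[0,0,0],[0,0,0],[0,0,0],[0,0,0],[0,0,0],[0,0,0]]'

```text
time_s: 7.78
eef_pos: [659.2, -295.2, 279.0]
orientation: [0.709, 0.705, -0.0, 0.001]
ft_force: [-0.6, 0.2, -0.5]
grip_width: 85.5
```

```bash
python3 snap.py g wrist;python3 m3.py g
```

```text
t 7.83 p [ 659.4 -292.5  278.4] F [ 0.8  0.6 -0.3] w 85.4 j [ 0.65  0.61 -0.52  1.23  0.29  1.38  0.15]
xt [0.002 1.    0.   ] zt [-0.  0. -1.]
green
  px [293.  17.] n 456 med [ 627.5 -137.4   12.4] min [ 621. -155.    9.] max [ 636. -120.   30.]
  px [322.   2.] n 44 med [ 659.  -134.7   62.5] min [ 654. -137.   61.] max [ 664. -133.   64.]
  px [352.  16.] n 441 med [ 691.  -137.1   12.5] min [ 683. -157.   10.] max [ 698. -120.   29.]
  px [323.  18.] n 76 med [ 660.4 -142.8   30.6] min [ 646. -146.   13.] max [ 673. -132.   35.]
blue
  px [351. 125.] n 467 med [ 692.1 -250.2   12.5] min [ 684. -274.    9.] max [ 699. -229.   29.]
  px [297. 126.] n 474 med [ 628.8 -251.    12.6] min [ 622. -274.    9.] max [ 637. -229.   29.]
  px [261. 181.] n 1073 med [ 587.  -311.8   39.3] min [ 546. -323.   11.] max [ 626. -304.   42.]
red
  px [295.  71.] n 445 med [ 627.5 -191.4   12.4] min [ 621. -215.   10.] max [ 636. -168.   29.]
  px [352.  70.] n 429 med [ 692.1 -190.8   12.4] min [ 683. -214.   10.] max [ 699. -168.   29.]
  px [323.  67.] n 218 med [ 659.5 -192.9   74.6] min [ 651. -201.   72.] max [ 667. -185.   76.]
purple
  px [138.  50.] n 1713 med [ 470.9 -172.8   34.4] min [ 420. -192.   -0.] max [ 484. -148.   63.]
```

View pics/g_wrist.png

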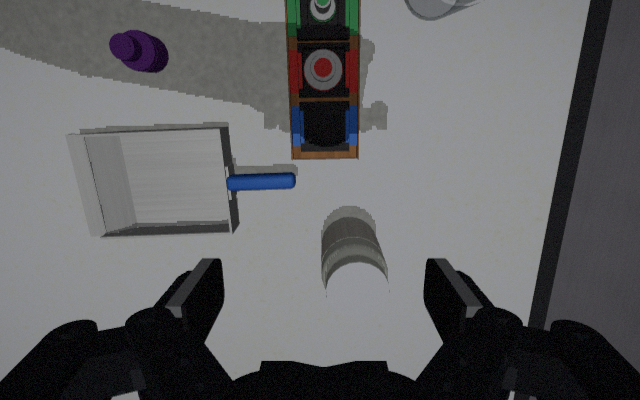

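Run:
```python
from m import *
p,d,cm=load('wrist','g'); P=cloud(cm,d); hsv=cv2.cvtColor(p,cv2.COLOR_BGR2HSV)
m=cv2.inRange(hsv,(105,100,30),(130,255,255)).astype(bool)&(P[...,0]>540)&(P[...,0]<640)&(P[...,1]<-295)&(P[...,2]>35)
q=P[m].astype(np.float32); r=cv2.minAreaRect(q[:,:2]); print(r, q.min(0),q.max(0), np.median(q[:,2]))
ax=[]
for a in np.arange(550,626,10):
    k=q[(q[:,0]>=a)&(q[:,0]<a+10)]; ax.append((a+5,(k[:,1].min()+k[:,1].max())/2))
ax=np.array(ax); c=np.polyfit(ax[:,0],ax[:,1],1); print(ax.round(1).tolist(),c,np.degrees(np.arctan(c[0])))
for uv in [(220,125),(233,233),(68,136),(94,236)]: print(uv,px2w(cm,*uv,z=40).round(1))
m=((P>=[335,-400,30])&(P<=[556,-235,46])).all(-1); 
w=P[m]; print(w.min(0),w.max(0)); r=cv2.minAreaRect(w[:,:2].astype(np.float32)); print(r)
k=((P>=[400,-370,-3])&(P<=[530,-260,10])).all(-1); print(np.median(P[k],0))
```

```text
Traceback (most recent call last):
cv2.error: OpenCV(4.12.0) /io/opencv/modules/imgproc/src/convhull.cpp:143: error: (-215:Assertion failed) total >= 0 && (depth == CV_32F || depth == CV_32S) in function 'convexHull'
```

Run:
```python
from m import *
p,d,cm=load('wrist','g'); P=cloud(cm,d); hsv=cv2.cvtColor(p,cv2.COLOR_BGR2HSV)
m=cv2.inRange(hsv,(105,100,30),(130,255,255)).astype(bool)&(P[...,0]>540)&(P[...,0]<640)&(P[...,1]<-295)&(P[...,2]>35)
q=P[m].astype(np.float32); r=cv2.minAreaRect(np.ascontiguousarray(q[:,:2])); print(r, q.min(0),q.max(0), np.median(q[:,2]))
ax=[]
for a in np.arange(550,626,10):
    k=q[(q[:,0]>=a)&(q[:,0]<a+10)]; ax.append((a+5,(k[:,1].min()+k[:,1].max())/2))
ax=np.array(ax); c=np.polyfit(ax[:,0],ax[:,1],1); print(ax.round(1).tolist(),c,np.degrees(np.arctan(c[0])))
for uv in [(220,125),(233,233),(68,136),(94,236)]: print(uv,px2w(cm,*uv,z=40).round(1))
m=((P>=[335,-400,30])&(P<=[556,-235,46])).all(-1); 
w=P[m]; print(w.min(0),w.max(0))
k=((P>=[400,-370,-3])&(P<=[530,-260,10])).all(-1); print(np.median(P[k],0))
```

```text
((585.8924560546875, -313.479736328125), (79.04339599609375, 16.772851943969727), 1.9847756624221802) [ 546.3076   -322.8589     35.000275] [ 625.2904   -304.47687    42.269405] 39.44687
[[555.0, -314.6], [565.0, -314.4], [575.0, -313.5], [585.0, -313.6], [595.0, -313.5], [605.0, -313.0], [615.0, -312.6], [625.0, -312.6]] [ 2.97275362e-02 -3.31028901e+02] 1.7027608836303787
(220, 125) [ 546.4 -248.5   40. ]
(233, 233) [ 550.3 -375.5   40. ]
(68, 136) [ 377.4 -259.4   40. ]
(94, 236) [ 382.7 -378.3   40. ]
[ 382.72723468 -384.44454528   30.01642379] [ 555.81866099 -252.93111341   41.45928199]
[ 466.81823628 -311.93191599    4.21753007]
```

```bash
python3 - <<'E'
from m import *
for n,pre,lo,hi in [('scene','a',(600,-450,20),(800,-290,140)),('side','a',(600,-450,20),(800,-290,140)),('wrist','g',(600,-450,45),(800,-290,140))]:
    p,d,cm=load(n,pre); P=cloud(cm,d); m=((P>=lo)&(P<=hi)).all(-1); q=P[m]; t=q[q[:,2]>118]; print(n,q.min(0).round(),q.max(0).round(),t.min(0).round() if len(t) else '',t.max(0).round() if len(t) else '')
E
python3 -c "
from t import *
go(((582,-313.6,200),181.9,0),((582,-313.6,11.5),181.9,0))"
```

```text
scene [ 600. -433.   20.] [ 731. -301.  128.] [ 664. -433.  118.] [ 725. -369.  128.]
side [ 600. -439.   20.] [ 722. -291.  132.] [ 660. -433.  118.] [ 722. -370.  132.]
wrist [ 656. -434.   45.] [ 727. -366.  127.] [ 661. -434.  118.] [ 723. -371.  127.]
t 7.83 p [ 659.4 -292.5  278.4] F [ 0.8  0.6 -0.3] w 85.4 j [ 0.65  0.61 -0.52  1.23  0.29  1.38  0.15]
xt [0.002 1.    0.   ] zt [-0.  0. -1.]
travel [-21.3, -77.4, 78.4] turn [-0.0, -0.0, -1.606] rows> 8.6
travel [-21.3, -77.3, 266.9] turn [-0.0, -0.0, -1.606] rows> 8.6
```

jog_arm --fingers '[1,1,1,1,1,1,1,1,1,1,1,1]' --travel '[[-21.5,-77.5,78],[-21.5,-77.5,78],[-21.5,-77.5,78],[-21.5,-77.5,78],[-21.5,-77.5,78],[-21.5,-77.5,78],[-21.5,-77.5,78],[-21.5,-77.5,78],[-21.5,-77.5,78],[-21.5,-77.5,78],[-21.5,-77.5,78],[-21.5,-77.5,78]]' --turn '[[0,0,-1.606],[0,0,-1.606],[0,0,-1.606],[0,0,-1.606],[0,0,-1.606],[0,0,-1.606],[0,0,-1.606],[0,0,-1.606],[0,0,-1.606],[0,0,-1.606],[0,0,-1.606],[0,0,-1.606]]'

```text
time_s: 9.32
eef_pos: [582.4, -312.4, 200.8]
orientation: [-0.017, 1.0, -0.0, -0.0]
ft_force: [-0.5, -0.1, -0.7]
grip_width: 85.6
```

```bash
python3 snap.py i wrist; python3 -c "
from t import *
go(((582,-313.6,90),181.9,0),((582,-313.6,11.5),181.9,0))"
python3 - <<'E'
from m import *
p,d,cm=load('wrist','i'); P=cloud(cm,d); hsv=cv2.cvtColor(p,cv2.COLOR_BGR2HSV)
m=cv2.inRange(hsv,(105,100,30),(130,255,255)).astype(bool)&(P[...,0]>540)&(P[...,0]<640)&(P[...,1]<-295)&(P[...,1]>-330)&(P[...,2]>35)
q=P[m]; print(len(q),np.median(q,0),q.min(0),q.max(0))
E
```

```text
t 9.38 p [ 582.4 -312.5  200.8] F [-0.5 -0.6 -0.2] w 85.4 j [ 0.97  0.65 -0.88  1.49  0.52  1.24  1.63]
xt [-0.999 -0.035  0.   ] zt [-0. -0. -1.]
t 9.38 p [ 582.4 -312.5  200.8] F [-0.5 -0.6 -0.2] w 85.4 j [ 0.97  0.65 -0.88  1.49  0.52  1.24  1.63]
xt [-0.999 -0.035  0.   ] zt [-0. -0. -1.]
travel [0.4, -1.0, 110.8] turn [-0.0, -0.0, 0.001] rows> 1.8
travel [0.4, -1.0, 189.3] turn [-0.0, -0.0, 0.001] rows> 3.0
1518 [ 582.68167098 -314.18555441   39.39652151] [ 546.73804707 -323.97837419   35.04327391] [ 623.65202619 -304.4330724    42.07647977]
```

View pics/i_wrist.png

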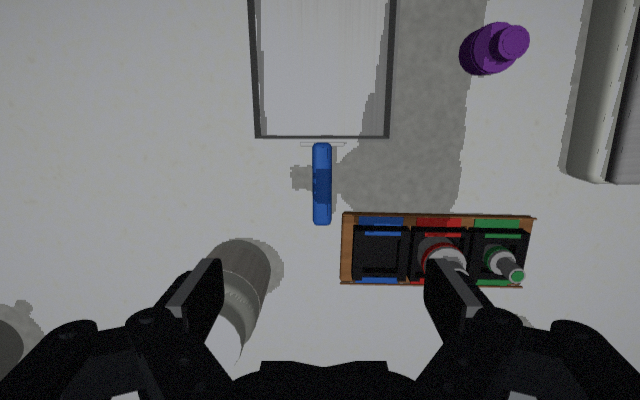

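jog_arm --fingers '[1,1,1,1,1,1,-1,-1,-1,-1,-1,-1,-1,-1]' --travel '[[0,-1,60],[0,-1,110],[0,-1,150],[0,-1,180],[0,-1,189],[0,-1,189],[0,-1,189],[0,-1,189],[0,-1,189],[0,-1,189],[0,-1,189],[0,-1,189],[0,-1,189],[0,-1,189]]' --turn '[[0,0,0],[0,0,0],[0,0,0],[0,0,0],[0,0,0],[0,0,0],[0,0,0],[0,0,0],[0,0,0],[0,0,0],[0,0,0],[0,0,0],[0,0,0],[0,0,0]]'

```text
time_s: 11.12
eef_pos: [582.6, -314.0, 12.3]
orientation: [-0.018, 1.0, -0.0, 0.0]
ft_force: [-0.9, -0.6, 5.0]
grip_width: 17.3
```

```bash
python3 -c "
from t import *
go(((582,-313.6,160),181.9,0),((496,-92,160),93.6,0),((496.4,-92.3,83),93.6,0))"
```

```text
t 11.12 p [ 582.6 -314.    12.3] F [-0.9 -0.6  5. ] w 17.3 j [ 0.91  0.85 -0.76  1.63  0.69  0.95  1.51]
xt [-0.999 -0.035 -0.001] zt [ 0.001 -0.001 -1.   ]
travel [0.5, 0.4, -147.7] turn [-0.001, 0.001, 0.002] rows> 2.4
travel [78.7, 224.9, -147.8] turn [-0.0, 0.001, 1.543] rows> 8.3
travel [78.4, 224.6, -70.8] turn [-0.0, 0.001, 1.543] rows> 8.3
```

jog_arm --fingers '[-1,-1,-1,-1,-1,-1]' --travel '[[0,0,-10],[0,0,-30],[0,0,-70],[0,0,-110],[0,0,-150],[0,0,-150]]' --turn '[[0,0,0],[0,0,0],[0,0,0],[0,0,0],[0,0,0],[0,0,0]]'

```text
time_s: 11.88
eef_pos: [584.5, -314.0, 166.8]
orientation: [-0.018, 1.0, -0.001, 0.003]
ft_force: [-0.4, -0.3, -2.5]
grip_width: 16.7
```

```bash
python3 snap.py k side scene; python3 -c "
from t import *
go(((496,-92,160),93.6,0),((496.4,-92.3,83),93.6,0))"
```

```text
t 11.97 p [ 582.2 -313.9  162.5] F [-0.4  0.1 -2.6] w 16.9 j [ 0.97  0.69 -0.86  1.53  0.55  1.17  1.61]
xt [-0.999 -0.035 -0.001] zt [ 0.001 -0.001 -1.   ]
t 11.97 p [ 582.2 -313.9  162.5] F [-0.4  0.1 -2.6] w 16.9 j [ 0.97  0.69 -0.86  1.53  0.55  1.17  1.61]
xt [-0.999 -0.035 -0.001] zt [ 0.001 -0.001 -1.   ]
travel [78.4, 224.8, 2.3] turn [-0.0, 0.001, 1.543] rows> 8.3
travel [78.0, 224.6, 79.3] turn [-0.0, 0.001, 1.543] rows> 8.3
```

View pics/k_side.png

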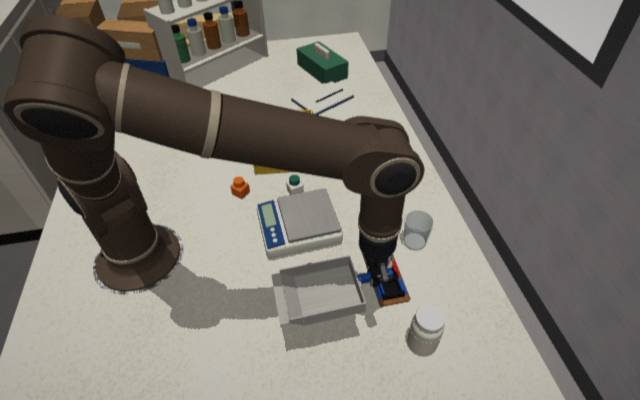

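The tray hangs level from its gripped handle (370,278). Next I carry it to the pan.

jog_arm --fingers '[-1,-1,-1,-1,-1,-1,-1,-1,-1,-1,-1,-1,-1,-1,-1,-1]' --travel '[[6,18,-5],[12,36,-5],[18,54,-5],[24,72,-5],[31,90,-5],[37,108,-5],[43,126,-5],[49,144,-5],[55,162,-5],[61,180,-5],[67,198,-5],[73,212,-5],[78,225,-5],[78,225,0],[78,225,0],[78,225,0]]' --turn '[[0,0,0.12],[0,0,0.24],[0,0,0.36],[0,0,0.48],[0,0,0.6],[0,0,0.72],[0,0,0.84],[0,0,0.96],[0,0,1.08],[0,0,1.2],[0,0,1.32],[0,0,1.44],[0,0,1.543],[0,0,1.543],[0,0,1.543],[0,0,1.543]]'

```text
time_s: 13.98
eef_pos: [496.4, -92.4, 161.3]
orientation: [0.684, 0.729, -0.0, -0.0]
ft_force: [-0.6, -0.4, -2.5]
grip_width: 17.1
```

```bash
python3 snap.py l wrist scene; python3 -c "
from t import *
go(((496.4,-92.3,95),93.6,0),((496.4,-92.3,83),93.6,0))"
```

```text
t 14.07 p [496.5 -92.2 161.6] F [ 0.1  0.2 -2. ] w 17.2 j [ 0.6   0.35 -0.62  1.93  0.25  0.94 -0.09]
xt [-0.063  0.998  0.   ] zt [-0.  0. -1.]
t 14.07 p [496.5 -92.2 161.6] F [ 0.1  0.2 -2. ] w 17.2 j [ 0.6   0.35 -0.62  1.93  0.25  0.94 -0.09]
xt [-0.063  0.998  0.   ] zt [-0.  0. -1.]
travel [-0.1, -0.1, 66.6] turn [-0.0, -0.0, 0.0] rows> 1.1
travel [-0.1, -0.1, 78.6] turn [-0.0, -0.0, 0.0] rows> 1.3
```

View pics/l_wrist.png

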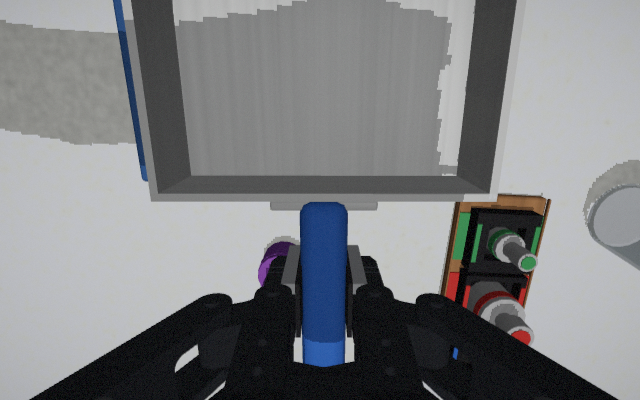

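View pics/l_scene.png

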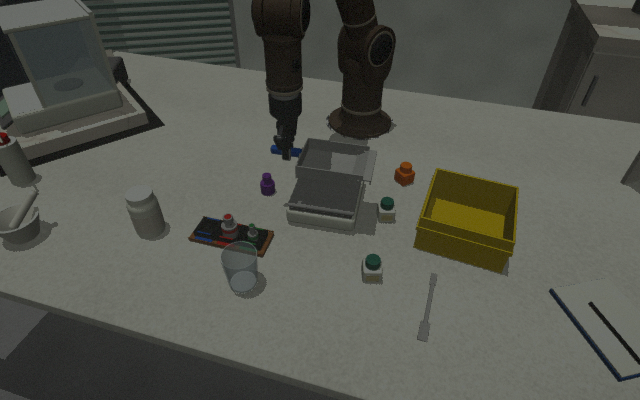

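jog_arm --fingers '[-1,-1,-1,-1,-1,-1]' --travel '[[0,0,30],[0,0,55],[0,0,68],[0,0,74],[0,0,77],[0,0,78]]' --turn '[[0,0,0],[0,0,0],[0,0,0],[0,0,0],[0,0,0],[0,0,0]]'

```text
time_s: 14.82
eef_pos: [496.9, -91.8, 84.2]
orientation: [0.684, 0.729, 0.0, 0.0]
ft_force: [0.2, -0.3, -2.5]
grip_width: 17.0
```

jog_arm --fingers '[-1,-1,-1,-1]' --travel '[[0,0,1],[0,0,2],[0,0,2.5],[0,0,2.5]]' --turn '[[0,0,0],[0,0,0],[0,0,0],[0,0,0]]'

```text
time_s: 15.32
eef_pos: [496.8, -92.0, 82.2]
orientation: [0.685, 0.729, 0.0, 0.001]
ft_force: [-2.5, -0.7, 7.5]
grip_width: 16.9
```

jog_arm --fingers '[-0.3,0,0,0,0,1,1,1,1,1,1,1]' --travel '[[0,0,1],[0,0,0],[0,0,0],[0,0,-20],[0,0,-60],[0,0,-120],[50,20,-180],[100,40,-220],[140,60,-220],[145,60,-220],[145,60,-220],[145,60,-220]]' --turn '[[0,0,0],[0,0,0],[0,0,0],[0,0,0],[0,0,0],[0,0,0],[0,0,0],[0,0,0],[0,0,0],[0,0,0],[0,0,0],[0,0,0]]'

```text
time_s: 16.82
eef_pos: [546.8, 55.0, 300.5]
orientation: [0.685, 0.728, -0.001, -0.0]
ft_force: [0.3, 0.0, -0.5]
grip_width: 85.4
```

```bash
python3 snap.py n wrist scene
```

```text
t 16.93 p [547.   55.  300.8] F [-0.4 -0.2  0.6] w 85.5 j [ 0.38  0.31 -0.72  1.65  0.21  1.26 -0.32]
xt [-0.061  0.998 -0.001] zt [-0.001 -0.001 -1.   ]
```

View pics/n_wrist.png

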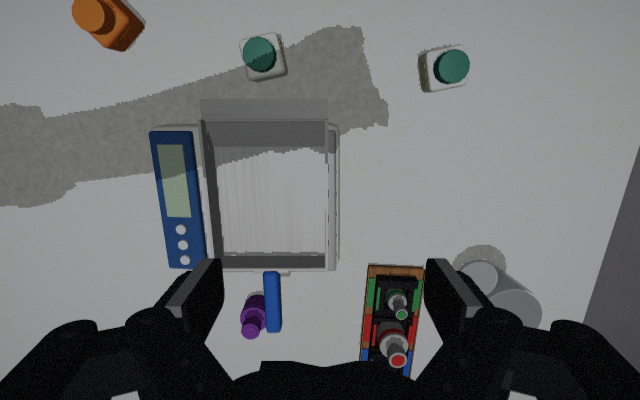

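View pics/n_scene.png

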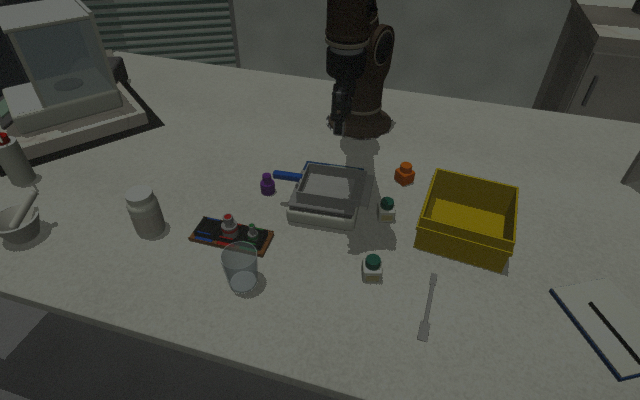

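```bash
cat > m4.py <<'E'
from m import *
import sys
p,d,cm=load('wrist',sys.argv[1]); P=cloud(cm,d); hsv=cv2.cvtColor(p,cv2.COLOR_BGR2HSV)
print('green');blobs(p,P,(65,60,20),(95,255,255),(35,200),20)
print('orange');blobs(p,P,(5,150,40),(14,255,255),(2,200),60)
def rect(q,n):
    r=cv2.minAreaRect(np.ascontiguousarray(q[:,:2].astype(np.float32))); print(n,np.round(r[0],1),np.round(r[1],1),round(r[2],1))
g=cv2.inRange(hsv,(65,60,20),(95,255,255)); g[P[...,2]<50]=0
n,l,st,c=cv2.connectedComponentsWithStats(g)
for i in range(1,n):
    if st[i,4]>100:
        q=P[l==i]; q=q[(q[:,2]>np.median(q[:,2])-3)]; rect(q,'cap'); x,y=q[:,:2].mean(0); z=np.median(q[:,2])
        k=((P>=[x-45,y-45,z-38])&(P<=[x+45,y+45,z-15])).all(-1); rect(P[k],'  body')
E
python3 m4.py n
python3 - <<'E'
from m import *
p,d,cm=load('wrist','n'); P=cloud(cm,d)
m=((P>=[380,-90,100])&(P<=[600,90,112])).all(-1); q=P[m]; r=cv2.minAreaRect(np.ascontiguousarray(q[:,:2].astype(np.float32))); print('traytop',r)
m=((P>=[380,-90,72.5])&(P<=[600,90,77])).all(-1); q=P[m]; print('floor',np.percentile(q,[2,50,98],axis=0).round(1),len(q))
m=((P>=[540,-90,66])&(P<=[600,110,72])).all(-1); q=P[m]; print('pan edge',np.percentile(q,[2,50,98],axis=0).round(1),len(q))
for uv in [(203,100),(328,98),(327,123),(214,265),(327,268),(338,180),(338,250)]: print(uv,P[uv[1],uv[0]].round(1))
E
python3 -c "
import cv2;a=cv2.imread('pics/n_wrist.png')[80:300,140:360];cv2.imwrite('pics/n_crop.png',cv2.convertScaleAbs(cv2.resize(a,None,fx=2.6,fy=2.6,interpolation=2),alpha=1.6))"
```

```text
green
  px [259.  54.] n 893 med [472.7 168.9  59.8] min [456. 152.  46.] max [488. 186.  63.]
  px [451.  66.] n 941 med [674.4 169.3  59.8] min [660. 153.  42.] max [693. 185.  63.]
  px [402. 315.] n 57 med [ 659.1 -132.1   62.8] min [ 653. -137.   61.] max [ 664. -125.   64.]
orange
  px [109.  22.] n 2114 med [311.5 192.2  39.7] min [283. 168.   5.] max [329. 221.  62.]
cap [502.2 158.3] [32.3 97.7] 70.5
  body [471.5 169.1] [44.6 44.3] 15.8
cap [616.2 157.6] [156.  32.] 11.2
  body [676.1 169.1] [43.4 44.1] 15.1
traytop ((490.6759033203125, 1.5948486328125), (125.89505767822266, 184.23199462890625), 3.5405640602111816)
floor [[431.5 -50.7  72.8]
 [489.7  17.4  74.2]
 [547.7  77.3  76.1]] 11942
pan edge [[550.4 -66.5  67.5]
 [558.1  18.3  69.8]
 [566.7  93.5  71.5]] 1115
(203, 100) [424.5 120.1  94.8]
(328, 98) [ 5.478e+02  1.300e+02 -3.000e-01]
(327, 123) [547.1 106.2 107.4]
(214, 265) [503.8  62.9 322.9]
(327, 268) [556.8 -48.  107.2]
(338, 180) [565.2  36.6  44.5]
(338, 250) [571.7 -53.7  46.3]
```

View pics/n_crop.png

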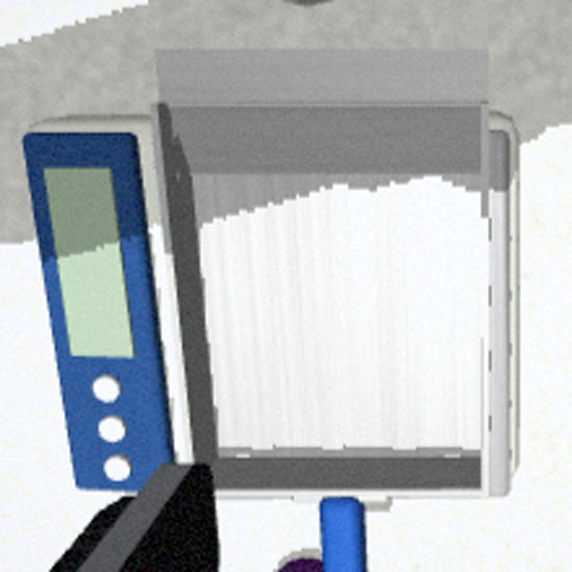

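```bash
python3 -c "
from t import *
go(((472.5,169,120),105.5,0),((472.5,169,42),105.5,0))"
```

```text
t 16.93 p [547.   55.  300.8] F [-0.4 -0.2  0.6] w 85.5 j [ 0.38  0.31 -0.72  1.65  0.21  1.26 -0.32]
xt [-0.061  0.998 -0.001] zt [-0.001 -0.001 -1.   ]
travel [118.4, -67.3, 180.8] turn [-0.001, 0.001, -0.21] rows> 3.6
travel [118.5, -67.2, 258.8] turn [-0.001, 0.001, -0.21] rows> 4.7
```

jog_arm --fingers '[1,1,1,1,1,1,1,1,1,-1,-1,-1,-1,-1,-1,-1,-1]' --travel '[[40,-22,60],[80,-45,100],[118,-67,140],[118,-67,180],[118,-67,210],[118,-67,240],[118,-67,258],[118,-67,258],[118,-67,258],[118,-67,258],[118,-67,258],[118,-67,258],[118,-67,258],[118,-67,258],[118,-67,238],[118,-67,190],[118,-67,130]]' --turn '[[0,0,-0.1],[0,0,-0.2],[0,0,-0.21],[0,0,-0.21],[0,0,-0.21],[0,0,-0.21],[0,0,-0.21],[0,0,-0.21],[0,0,-0.21],[0,0,-0.21],[0,0,-0.21],[0,0,-0.21],[0,0,-0.21],[0,0,-0.21],[0,0,-0.21],[0,0,-0.21],[0,0,-0.21]]'

```text
time_s: 19.05
eef_pos: [472.0, 170.0, 171.9]
orientation: [0.604, 0.797, -0.001, -0.001]
ft_force: [2.3, -0.5, -0.4]
grip_width: 31.8
```

```bash
python3 snap.py o wrist; python3 -c "
from t import *
go(((488.3,37,180),93.6,0),((488.3,37,118),93.6,0))"
```

```text
t 19.1 p [475.3 172.6 179.7] F [2.9 1.6 4.7] w 31.8 j [ 0.2   0.37 -0.79  1.91  0.31  0.99 -0.46]
xt [-0.271  0.963  0.   ] zt [ 0.007  0.003 -1.   ]
t 19.1 p [475.3 172.6 179.7] F [2.9 1.6 4.7] w 31.8 j [ 0.2   0.37 -0.79  1.91  0.31  0.99 -0.46]
xt [-0.271  0.963  0.   ] zt [ 0.007  0.003 -1.   ]
travel [-134.0, -24.2, -0.5] turn [0.008, -0.001, 0.212] rows> 2.2
travel [-134.1, -24.7, 61.4] turn [0.008, -0.001, 0.212] rows> 2.4
```

View pics/o_wrist.png

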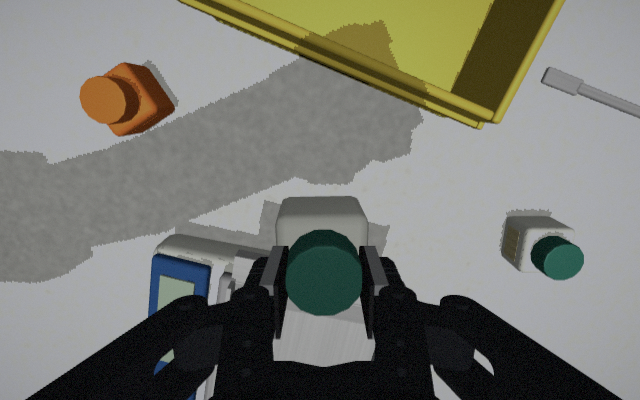

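jog_arm --fingers '[-1,-1,-1,-1,-1,-1,-1,-1]' --travel '[[-30,-5,-10],[-70,-10,-10],[-110,-16,-10],[-131.5,-20,0],[-131.5,-20,20],[-131.5,-20,40],[-131.5,-20,45],[-131.5,-20,45]]' --turn '[[0,0,0.05],[0,0,0.1],[0,0,0.15],[0,0,0.21],[0,0,0.21],[0,0,0.21],[0,0,0.21],[0,0,0.21]]'

```text
time_s: 20.1
eef_pos: [488.9, 38.8, 126.1]
orientation: [0.684, 0.729, -0.0, -0.0]
ft_force: [-0.1, 0.1, -0.6]
grip_width: 31.9
```

```bash
python3 snap.py q wrist; python3 -c "
from t import *
go(((488.3,37,118),93.6,0))"
```

```text
t 20.15 p [489.3  38.8 126.5] F [ 0.2  0.2 -0.2] w 31.6 j [ 0.38  0.4  -0.68  1.99  0.33  0.86 -0.42]
xt [-0.063  0.998  0.   ] zt [ 0.  0. -1.]
t 20.15 p [489.3  38.8 126.5] F [ 0.2  0.2 -0.2] w 31.6 j [ 0.38  0.4  -0.68  1.99  0.33  0.86 -0.42]
xt [-0.063  0.998  0.   ] zt [ 0.  0. -1.]
travel [-1.7, -1.1, 8.5] turn [0.0, -0.0, 0.001] rows> 0.1
```

View pics/q_wrist.png

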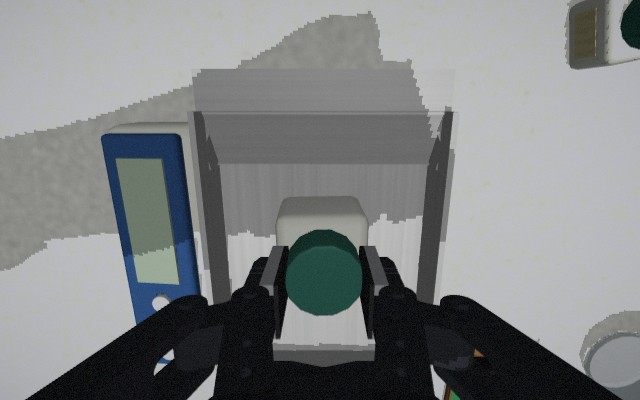

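Jar 1 is centred in the tray (325,270). I'll lower it gently, release, rise and head for jar 2.

jog_arm --fingers '[-1,-1,-1,-1,-1]' --travel '[[0,0,5],[0,0,7],[0,0,9],[0,0,10],[0,0,10]]' --turn '[[0,0,0],[0,0,0],[0,0,0],[0,0,0],[0,0,0]]'

```text
time_s: 20.78
eef_pos: [489.3, 38.3, 117.8]
orientation: [0.685, 0.729, -0.0, 0.001]
ft_force: [-7.0, -0.5, 17.8]
grip_width: 32.2
```

jog_arm --fingers '[-0.1,0.2,0.2,0.2,0.3,1,1,1,1,1,1]' --travel '[[0,0,-1],[0,0,-1.5],[0,0,-1.5],[0,0,-20],[0,0,-60],[0,0,-110],[0,0,-110],[0,0,-110],[0,0,-110],[0,0,-110],[0,0,-110]]' --turn '[[0,0,0],[0,0,0],[0,0,0],[0,0,0],[0,0,0],[0,0,0],[0,0,0],[0,0,0],[0,0,0],[0,0,0],[0,0,0]]'

```text
time_s: 22.15
eef_pos: [488.9, 38.3, 225.7]
orientation: [0.684, 0.729, -0.0, -0.0]
ft_force: [-1.1, 1.2, 0.7]
grip_width: 85.6
```

```bash
python3 snap.py r wrist side; python3 m.py >/dev/null
python3 - <<'E'
from m import *
p,d,cm=load('side','r'); P=cloud(cm,d); blobs(p,P,(65,60,20),(95,255,255),(35,200),10)
p,d,cm=load('wrist','r'); P=cloud(cm,d); blobs(p,P,(65,60,20),(95,255,255),(35,200),10)
from t import go
go(((674.5,169,200),105.5,0),((674.5,169,42),105.5,0))
E
```

```text
t 22.25 p [489.   38.3 226. ] F [-0.3  0.2 -0. ] w 85.4 j [ 0.45  0.27 -0.74  1.88  0.21  1.07 -0.31]
xt [-0.063  0.998  0.   ] zt [-0.001  0.    -1.   ]
  px [184.  53.] n 63 med [132.  902.9 144.3] min [115. 888. 112.] max [147. 922. 179.]
  px [331.  65.] n 604 med [722.6 809.7  78.4] min [661. 765.  35.] max [794. 962.  92.]
  px [357. 170.] n 79 med [673.4 162.3  60.4] min [659. 153.  45.] max [689. 185.  66.]
  px [305. 191.] n 107 med [484.7  30.4 134.5] min [470.  20. 120.] max [500.  50. 140.]
  px [554.  42.] n 1737 med [672.5 168.8  59.6] min [659. 153.  41.] max [693. 186.  63.]
  px [321. 202.] n 1733 med [487.4  40.  134. ] min [471.  22. 117.] max [504.  55. 137.]
t 22.25 p [489.   38.3 226. ] F [-0.3  0.2 -0. ] w 85.4 j [ 0.45  0.27 -0.74  1.88  0.21  1.07 -0.31]
xt [-0.063  0.998  0.   ] zt [-0.001  0.    -1.   ]
travel [118.7, 193.4, 25.9] turn [-0.0, -0.0, -0.207] rows> 3.7
travel [118.7, 193.4, 183.9] turn [-0.0, -0.0, -0.207] rows> 4.7
```

View pics/r_wrist.png

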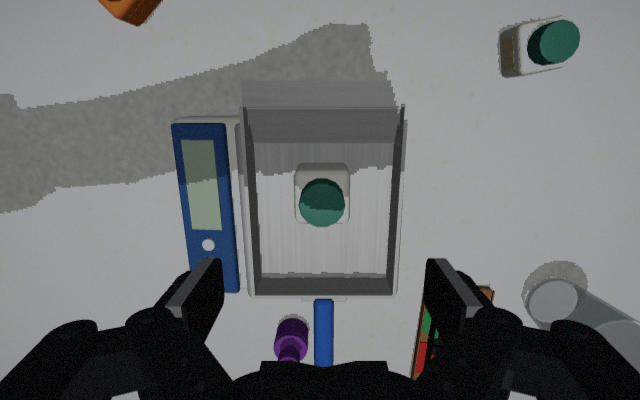

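jog_arm --fingers '[1,1,1,1,1,1,1,1,1,1,-1,-1,-1,-1,-1,-1,-1]' --travel '[[40,60,10],[80,120,20],[118.5,170,26],[118.5,194.5,60],[118.5,194.5,100],[118.5,194.5,140],[118.5,194.5,170],[118.5,194.5,183],[118.5,194.5,183],[118.5,194.5,183],[118.5,194.5,183],[118.5,194.5,183],[118.5,194.5,183],[118.5,194.5,183],[118.5,194.5,183],[118.5,194.5,183],[118.5,194.5,183]]' --turn '[[0,0,-0.1],[0,0,-0.2],[0,0,-0.207],[0,0,-0.207],[0,0,-0.207],[0,0,-0.207],[0,0,-0.207],[0,0,-0.207],[0,0,-0.207],[0,0,-0.207],[0,0,-0.207],[0,0,-0.207],[0,0,-0.207],[0,0,-0.207],[0,0,-0.207],[0,0,-0.207],[0,0,-0.207]]'

```text
time_s: 24.38
eef_pos: [676.3, 168.9, 44.0]
orientation: [0.606, 0.796, 0.0, 0.0]
ft_force: [0.3, -1.1, 5.8]
grip_width: 31.8
```

```bash
python3 -c "
from t import *
go(((675,169,185),105.5,0),((491.7,-16,185),93.6,0),((491.7,-16,125),93.6,0))"
```

```text
t 24.38 p [676.3 168.9  44. ] F [ 0.3 -1.1  5.8] w 31.8 j [ 0.08  0.81 -0.63  1.53  0.54  0.98 -0.44]
xt [-0.267  0.964 -0.   ] zt [ 0.001  0.    -1.   ]
travel [0.4, -1.0, -141.0] turn [0.001, 0.0, -0.001] rows> 2.3
travel [-129.0, -227.0, -141.2] turn [0.001, -0.0, 0.207] rows> 4.8
travel [-129.0, -227.1, -81.2] turn [0.001, -0.0, 0.207] rows> 4.4
```

jog_arm --fingers '[-1,-1,-1,-1,-1,-1,-1,-1,-1,-1,-1,-1,-1]' --travel '[[0,0,-20],[0,0,-70],[0,0,-120],[-20,-30,-150],[-50,-80,-155],[-80,-130,-155],[-105,-180,-155],[-129,-227,-150],[-129,-227,-130],[-129,-227,-110],[-129,-227,-85],[-129,-227,-82],[-129,-227,-82]]' --turn '[[0,0,0],[0,0,0],[0,0,0],[0,0,0],[0,0,0.05],[0,0,0.1],[0,0,0.15],[0,0,0.207],[0,0,0.207],[0,0,0.207],[0,0,0.207],[0,0,0.207],[0,0,0.207]]'

```text
time_s: 26.0
eef_pos: [491.2, -15.8, 125.7]
orientation: [0.684, 0.729, -0.0, -0.0]
ft_force: [1.2, 0.1, -1.0]
grip_width: 31.3
```

```bash
python3 snap.py s wrist side; python3 -c "
from t import *
go(((491.7,-16,119),93.6,0))"
```

```text
t 26.1 p [491.2 -15.9 125.8] F [0.7 1.  0.6] w 31.6 j [ 0.5   0.4  -0.7   1.99  0.34  0.86 -0.32]
xt [-0.063  0.998 -0.   ] zt [-0. -0. -1.]
t 26.1 p [491.2 -15.9 125.8] F [0.7 1.  0.6] w 31.6 j [ 0.5   0.4  -0.7   1.99  0.34  0.86 -0.32]
xt [-0.063  0.998 -0.   ] zt [-0. -0. -1.]
travel [-0.1, 0.5, 6.8] turn [-0.0, 0.0, 0.001] rows> 0.1
```

View pics/s_wrist.png

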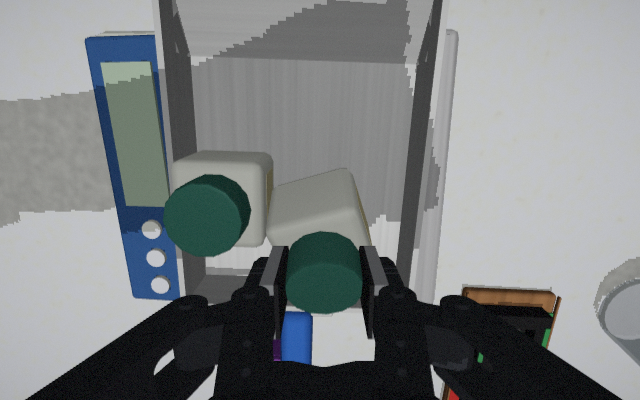

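```bash
python3 -c "
import cv2;a=cv2.imread('pics/s_side.png')[150:350,220:400];cv2.imwrite('pics/s_c.png',cv2.convertScaleAbs(cv2.resize(a,None,fx=3,fy=3,interpolation=2),alpha=1.6))"
python3 - <<'E'
from m import *
for n in ['wrist','side']:
    p,d,cm=load(n,'s'); P=cloud(cm,d); blobs(p,P,(65,60,20),(95,255,255),(35,200),10)
    m=((P>=[380,-90,100])&(P<=[600,125,110])).all(-1); q=P[m]; print(n,'traytop',q.min(0).round(),q.max(0).round())
E
```

```text
px [207. 215.] n 5465 med [441.    7.1 133.9] min [392. -12.  64.] max [456.  21. 136.]
  px [323. 273.] n 5323 med [491.  -10.5 142.3] min [475. -34. 128.] max [508.   2. 149.]
wrist traytop [411. -90. 100.] [541. 101. 110.]
  px [322.  62.] n 956 med [686.9 841.5  79.3] min [602. 770.  35.] max [ 793. 1013.   93.]
  px [289. 202.] n 115 med [436.9  -2.3 134.2] min [422. -31. 115.] max [453.  22. 180.]
  px [310. 202.] n 125 med [489.6 -23.6 143.2] min [474. -35. 125.] max [506.  -3. 158.]
side traytop [410. -90. 100.] [541. 122. 110.]
```

View pics/s_c.png

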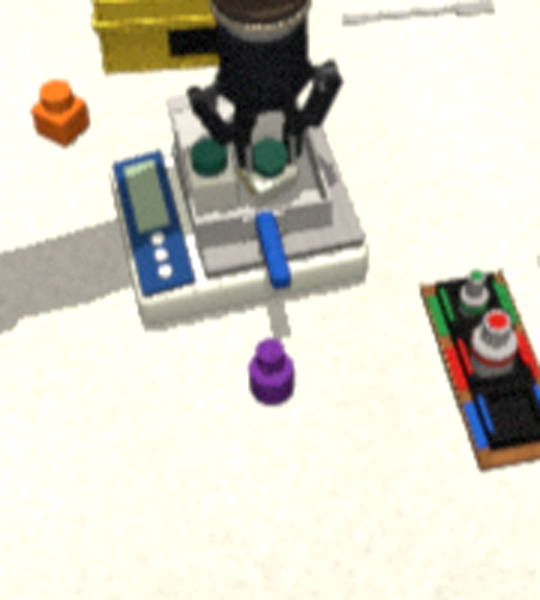

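The held jar bumped the tray and jar 1 on the way in, because the descent overlapped the sideways motion. The tray shifted about 14 mm in -x and jar 1 slid to the left wall, still upright. I'll lift and check.

jog_arm --fingers '[-1,-1,-1,-1,-1,-1]' --travel '[[0,0,-30],[0,0,-70],[0,0,-100],[0,0,-100],[0,0,-100],[0,0,-100]]' --turn '[[0,0,0],[0,0,0],[0,0,0],[0,0,0],[0,0,0],[0,0,0]]'

```text
time_s: 26.85
eef_pos: [490.6, -16.1, 224.3]
orientation: [0.684, 0.729, -0.001, -0.001]
ft_force: [0.2, -0.7, -0.4]
grip_width: 31.7
```

```bash
python3 snap.py u wrist side scene; python3 -c "
import cv2,numpy as np;a=cv2.imread('pics/u_side.png')[110:310,220:400];b=cv2.imread('pics/u_scene.png')[90:250,260:420];f=lambda a:cv2.convertScaleAbs(cv2.resize(a,(400,400),interpolation=2),alpha=1.6)
cv2.imwrite('pics/u_c.png',np.hstack([f(a),f(b)]))"
python3 - <<'E'
from m import *
for n in ['wrist','side']:
    p,d,cm=load(n,'u'); P=cloud(cm,d); blobs(p,P,(65,60,20),(95,255,255),(35,280),10)
    m=((P>=[380,-90,101])&(P<=[600,125,109])).all(-1); q=P[m]; r=cv2.minAreaRect(np.ascontiguousarray(q[:,:2].astype(np.float32))); print(n,'traytop',r, q.min(0).round(),q.max(0).round())
    b=cv2.inRange(cv2.cvtColor(p,cv2.COLOR_BGR2HSV),(105,100,30),(130,255,255)).astype(bool)&(P[...,2]>98)&(P[...,2]<114)&(P[...,1]<-55)
    q=P[b]; print('handle',cv2.minAreaRect(np.ascontiguousarray(q[:,:2].astype(np.float32))),q.min(0),q.max(0))
E
```

```text
t 27.0 p [491.  -16.  224.6] F [-0.6  0.9 -1. ] w 31.3 j [ 0.58  0.28 -0.76  1.88  0.22  1.07 -0.21]
xt [-0.063  0.998  0.   ] zt [-0.001  0.    -1.   ]
  px [250. 171.] n 1876 med [438.2   5.9 133.9] min [421. -12. 116.] max [454.  21. 136.]
  px [323. 273.] n 5298 med [490.5 -10.8 240.8] min [475. -35. 225.] max [507.   2. 248.]
  px [482. 302.] n 66 med [ 659.8 -130.    62.7] min [ 537. -135.   61.] max [664.  -1. 277.]
wrist traytop ((474.2707824707031, 24.684192657470703), (126.48640441894531, 161.88381958007812), 1.592446208000183) [409. -58. 101.] [539. 107. 109.]
handle ((478.2822265625, -125.48556518554688), (17.984643936157227, 17.286317825317383), 86.14891052246094) [ 469.46708344 -134.22380675  104.30925406] [ 486.60742809 -115.93303164  111.78810673]
  px [183.  54.] n 72 med [129.7 900.7 145.2] min [114. 891. 111.] max [144. 914. 172.]
  px [335.  67.] n 375 med [742.8 803.   71.5] min [679. 767.  35.] max [794. 912.  88.]
  px [308. 176.] n 131 med [488.6 -24.1 241.1] min [474. -34. 223.] max [506.  -6. 252.]
  px [289. 202.] n 114 med [434.9  -2.9 134.5] min [420. -14. 116.] max [451.  15. 140.]
side traytop ((473.3749694824219, 13.684791564941406), (126.01368713378906, 205.3988037109375), 1.5206702947616577) [409. -89. 101.] [538. 115. 109.]
handle ((476.0595397949219, -97.94337463378906), (17.180713653564453, 74.71195220947266), 1.9653079509735107) [ 466.43927279 -135.24063001   99.11510656] [484.7565666  -60.40578132 113.98290221]
```

View pics/u_c.png

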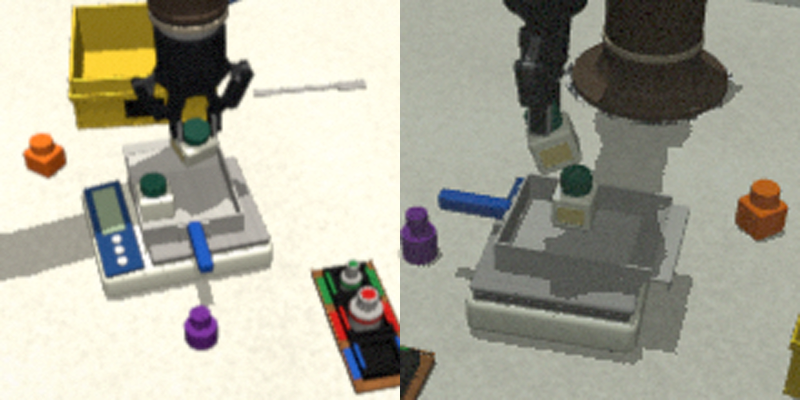

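View pics/u_wrist.png

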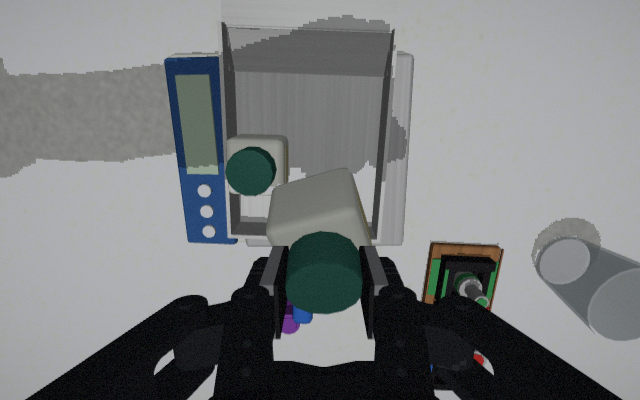

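Run:
```python
from m import *
p,d,cm=load('wrist','u'); P=cloud(cm,d)
g=cv2.inRange(cv2.cvtColor(p,cv2.COLOR_BGR2HSV),(65,60,20),(95,255,255)).astype(bool)&(P[...,2]>220)
g[:, :]=g; q=P[g]; 
from numpy.linalg import svd
for it in range(6):
    c=q.mean(0); n=svd(q-c,full_matrices=False)[2][2]; n*=np.sign(n[2]); r=(q-c)@n; q=q[(r>-1.5)|(0>1)] if it<5 else q
print(n, np.degrees(np.arctan2(n[1],n[2])),np.degrees(np.arctan2(n[0],n[2])), c, len(q))
```

```text
[ 0.04306188 -0.98317466  0.17751975] -79.76507872725243 13.635161971622804 [491.16892599 -29.13141993 247.9978871 ] 468
```

Run:
```python
from m import *
p,d,cm=load('wrist','u'); P=cloud(cm,d)
for r in range(232,314,6): print(r,P[r,323].round(1), p[r,323])
q=P[240:280:2,305:342:2].reshape(-1,3)
A=np.c_[q[:,:2]-q[:,:2].mean(0),np.ones(len(q))]; print(np.linalg.lstsq(A,q[:,2],rcond=None)[0])
```

```text
232 [489.5   1.7 230.4] [44 50 26]
238 [4.896e+02 2.000e-01 2.335e+02] [46 53 24]
244 [489.7  -1.6 235.7] [45 51 24]
250 [489.8  -2.3 240.1] [45 51 27]
256 [489.8  -3.2 243.8] [44 49 22]
262 [489.9  -4.3 246.7] [47 56 21]
268 [490.1  -7.  246.6] [58 65 32]
274 [490.3 -10.7 244.6] [56 64 31]
280 [490.5 -13.4 244.4] [55 66 31]
286 [490.7 -17.  242.9] [51 59 25]
292 [490.9 -21.1 240.8] [48 59 24]
298 [491.1 -24.  240.7] [53 60 29]
304 [491.4 -28.8 237.8] [52 59 26]
310 [491.6 -32.1 237.3] [54 62 28]
[-3.95689217e-02  9.29486732e-01  2.42604678e+02]
```

jog_arm --fingers '[-1,-1,-1,-1,-1,-1,-1,-1,-1,-1]' --travel '[[21.5,14,0],[21.5,14,0],[21.5,14,0],[21.5,14,0],[21.5,14,30],[21.5,14,60],[21.5,14,80],[21.5,14,90],[21.5,14,90],[21.5,14,90]]' --turn '[[0,-0.16,0],[0,-0.326,0],[0,-0.326,0],[0,-0.326,0],[0,-0.326,0],[0,-0.326,0],[0,-0.326,0],[0,-0.326,0],[0,-0.326,0],[0,-0.326,0]]'

```text
time_s: 28.25
eef_pos: [504.6, 6.4, 136.1]
orientation: [0.676, 0.719, -0.111, 0.119]
ft_force: [0.1, -1.0, -0.6]
grip_width: 31.9
```

```bash
python3 snap.py v wrist side scene; python3 -c "
import cv2,numpy as np;a=cv2.imread('pics/v_side.png')[110:310,220:400];b=cv2.imread('pics/v_scene.png')[90:250,260:420];f=lambda a:cv2.convertScaleAbs(cv2.resize(a,(400,400),interpolation=2),alpha=1.6)
cv2.imwrite('pics/v_c.png',np.hstack([f(a),f(b)]))"
```

```text
t 28.4 p [504.5   6.4 136. ] F [-0.1 -0.1  0. ] w 31.9 j [ 0.2   0.44 -0.67  1.96  0.66  1.07 -0.77]
xt [-0.059  0.945 -0.32 ] zt [ 0.021 -0.32  -0.947]
```

View pics/v_c.png

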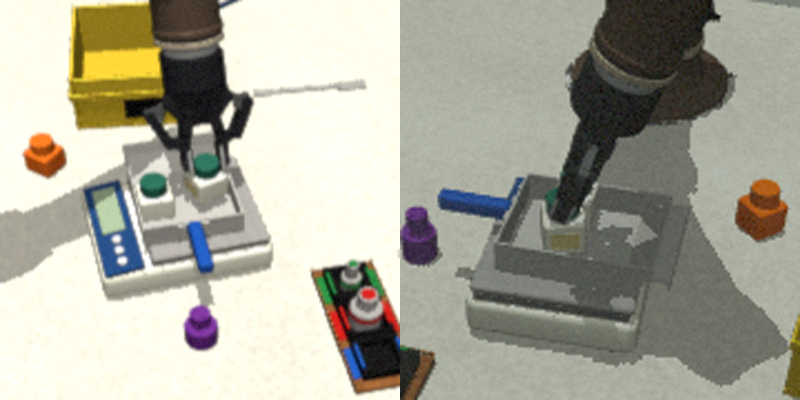

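View pics/v_wrist.png

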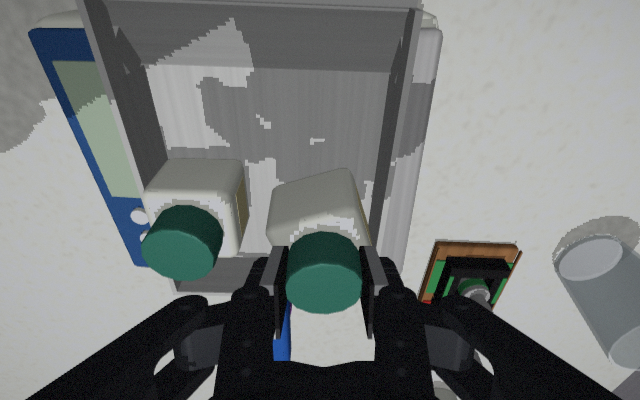

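jog_arm --fingers '[-1,-1,-1,-1,-1]' --travel '[[2.6,0,7.6],[4.2,0,12.3],[5.1,0,15.2],[5.4,0,16.1],[5.4,0,16.1]]' --turn '[[0,0,0],[0,0,0],[0,0,0],[0,0,0],[0,0,0]]'

```text
time_s: 29.02
eef_pos: [504.0, 6.3, 118.3]
orientation: [0.675, 0.719, -0.111, 0.118]
ft_force: [1.0, 0.0, -0.8]
grip_width: 31.4
```

jog_arm --fingers '[-1,-1,-1,-1]' --travel '[[0.5,0,1.4],[0.8,0,2.4],[1,0,3],[1,0,3]]' --turn '[[0,0,0],[0,0,0],[0,0,0],[0,0,0]]'

```text
time_s: 29.52
eef_pos: [504.2, 6.8, 117.1]
orientation: [0.675, 0.719, -0.111, 0.119]
ft_force: [-7.4, 3.1, 19.3]
grip_width: 31.9
```

Contact. I'll release and retreat along the tool axis.

jog_arm --fingers '[-0.1,0.1,0.1,0.1,0.1,0.1,0.1,1,1,1,1,1]' --travel '[[-0.5,0,-2],[-0.5,0,-2],[-0.5,0,-2],[-6,0,-18],[-16,0,-47],[-30,0,-90],[-30,0,-130],[-30,0,-150],[-30,0,-150],[-30,0,-150],[-30,0,-150],[-30,0,-150]]' --turn '[[0,0,0],[0,0,0],[0,0,0],[0,0,0],[0,0,0],[0,0,0],[0,0.1,0],[0,0.2,0],[0,0.326,0],[0,0.326,0],[0,0.326,0],[0,0.326,0]]'

```text
time_s: 31.02
eef_pos: [502.5, 27.1, 266.8]
orientation: [0.684, 0.73, -0.0, 0.0]
ft_force: [-1.3, 0.0, -0.7]
grip_width: 85.6
```

```bash
python3 snap.py w wrist
```

```text
t 31.07 p [502.5  27.1 266.7] F [-0.8  0.2  1.1] w 85.5 j [ 0.5   0.26 -0.77  1.8   0.2   1.16 -0.27]
xt [-0.066  0.998 -0.001] zt [-0.    -0.001 -1.   ]
```

View pics/w_wrist.png

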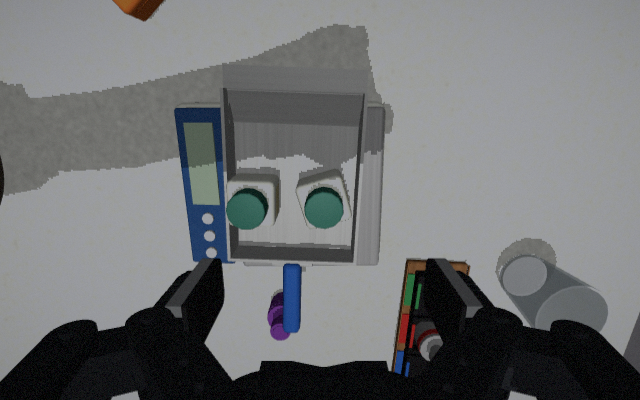

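```bash
python3 - <<'E'
from m import *
for n,pre in [('scene','a'),('side','a'),('wrist','o')]:
    p,d,cm=load(n,pre); P=cloud(cm,d); hsv=cv2.cvtColor(p,cv2.COLOR_BGR2HSV)
    m=cv2.inRange(hsv,(18,100,30),(34,255,255)).astype(bool)&(P[...,2]>102)&(P[...,2]<108.5)&(P[...,0]>330)&(P[...,0]<600)&(P[...,1]>235)&(P[...,1]<310)
    q=P[m]; print(n,len(q))
    if len(q)<20: continue
    out=[]
    for x in range(370,575,20):
        k=q[(q[:,0]>x)&(q[:,0]<x+20)]
        if len(k)>4: out.append((x+10,k[:,1].min().round(1),np.median(k[:,1]).round(1),k[:,1].max().round(1),len(k)))
    print(out)
    m=cv2.inRange(hsv,(18,100,30),(34,255,255)).astype(bool)&(P[...,2]>102)&(P[...,2]<108.5)&(P[...,1]>235)&(P[...,1]<500)
    q=P[m].astype(np.float32); print(cv2.minAreaRect(np.ascontiguousarray(q[:,:2])))
E
python3 -c "
import cv2;a=cv2.imread('pics/a_side.png')[95:185,235:330];cv2.imwrite('pics/tub.png',cv2.convertScaleAbs(cv2.resize(a,None,fx=6,fy=6,interpolation=2),alpha=1.6))"
```

```text
scene 214
[(380, np.float64(274.8), np.float64(277.8), np.float64(280.2), 10), (400, np.float64(271.7), np.float64(275.1), np.float64(278.7), 12), (420, np.float64(270.7), np.float64(272.7), np.float64(275.5), 8), (440, np.float64(269.0), np.float64(271.4), np.float64(273.9), 10), (460, np.float64(266.3), np.float64(268.6), np.float64(271.6), 10), (480, np.float64(263.6), np.float64(267.4), np.float64(270.0), 12), (500, np.float64(260.9), np.float64(264.6), np.float64(267.0), 13), (520, np.float64(259.5), np.float64(263.0), np.float64(265.8), 13), (540, np.float64(256.9), np.float64(260.6), np.float64(263.5), 18), (560, np.float64(256.1), np.float64(281.9), np.float64(309.3), 74)]
((466.88018798828125, 370.74755859375), (210.0065155029297, 214.08567810058594), 84.00171661376953)
side 143
[(380, np.float64(272.9), np.float64(277.1), np.float64(282.0), 11), (400, np.float64(269.0), np.float64(273.6), np.float64(279.9), 12), (420, np.float64(266.3), np.float64(271.5), np.float64(276.3), 12), (440, np.float64(266.8), np.float64(271.1), np.float64(279.5), 16), (460, np.float64(263.4), np.
[... 583 characters left out ...]
2), np.float64(273.9), np.float64(277.9), 432), (420, np.float64(268.0), np.float64(271.8), np.float64(276.0), 433), (440, np.float64(265.8), np.float64(269.7), np.float64(273.8), 412), (460, np.float64(263.8), np.float64(267.5), np.float64(271.8), 404), (480, np.float64(261.9), np.float64(265.4), np.float64(269.5), 388), (500, np.float64(259.4), np.float64(263.1), np.float64(267.6), 377), (520, np.float64(257.4), np.float64(261.0), np.float64(265.2), 367), (540, np.float64(255.1), np.float64(258.8), np.float64(263.2), 360), (560, np.float64(254.7), np.float64(283.3), np.float64(310.0), 1109)]
((480.50006103515625, 268.2517395019531), (194.51806640625, 65.71701049804688), 15.623381614685059)
```

View pics/tub.png

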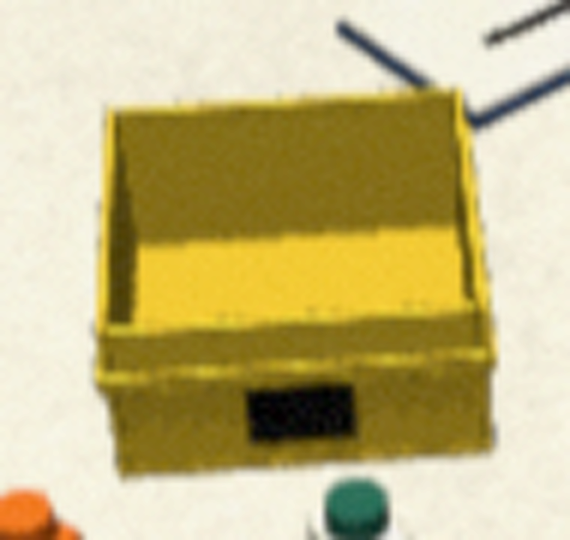

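```bash
python3 -c "
from t import *
go(((455,240,340),83.8,-45),((470,20,200),83.8,40))"
```

```text
t 31.07 p [502.5  27.1 266.7] F [-0.8  0.2  1.1] w 85.5 j [ 0.5   0.26 -0.77  1.8   0.2   1.16 -0.27]
xt [-0.066  0.998 -0.001] zt [-0.    -0.001 -1.   ]
travel [215.5, -33.4, -73.4] turn [0.068, -0.783, 0.165] rows> 4.3
travel [-4.9, -32.8, 66.7] turn [-0.061, 0.697, 0.167] rows> 3.9
```

jog_arm --fingers '[1,1,1,1,1,1,1,1,1,1]' --travel '[[50,-8,-40],[100,-16,-74],[160,-25,-74],[215,-33,-74],[215,-33,-74],[215,-33,-74],[215,-33,-74],[215,-33,-74],[215,-33,-74],[215,-33,-74]]' --turn '[[0.01,-0.15,0.03],[0.03,-0.3,0.06],[0.04,-0.45,0.1],[0.05,-0.6,0.13],[0.068,-0.783,0.165],[0.068,-0.783,0.165],[0.068,-0.783,0.165],[0.068,-0.783,0.165],[0.068,-0.783,0.165],[0.068,-0.783,0.165]]'

```text
time_s: 32.33
eef_pos: [456.8, 237.0, 340.8]
orientation: [0.689, 0.616, -0.285, 0.254]
ft_force: [0.0, 0.1, 0.8]
grip_width: 85.4
```

```bash
python3 -c "
from t import *
go(((430,80,300),83.8,20),((430,80,300),83.8,40))"
```

```text
t 32.33 p [456.8 237.  340.8] F [0.  0.1 0.8] w 85.4 j [-0.9   0.51  0.07  1.43  0.41  1.85 -0.96]
xt [ 0.079  0.704 -0.706] zt [-0.08  -0.701 -0.709]
travel [-83.9, -9.0, 141.2] turn [-0.002, 1.132, -0.004] rows> 6.1
travel [-83.9, -9.0, 141.2] turn [-0.001, 1.482, -0.005] rows> 7.9
```

jog_arm --fingers '[1,1,1,1,1,1,1,1,1,1,1]' --travel '[[-20,-2,30],[-40,-5,60],[-60,-7,100],[-84,-9,141],[-84,-9,141],[-84,-9,141],[-84,-9,141],[-84,-9,141],[-84,-9,141],[-84,-9,141],[-84,-9,141]]' --turn '[[0,0.18,0],[0,0.36,0],[0,0.54,0],[0,0.72,0],[0,0.9,0],[0,1.08,0],[0,1.26,0],[0,1.44,0],[0,1.66,0],[0,1.66,0],[0,1.66,0]]'

```text
time_s: 33.7
eef_pos: [429.6, 80.3, 300.1]
orientation: [0.676, 0.603, 0.315, -0.282]
ft_force: [-0.4, 1.6, 0.2]
grip_width: 85.5
```

```bash
python3 -c "
from t import *
go()"
```

```text
t 33.7 p [429.6  80.3 300.1] F [-0.4  1.6  0.2] w 85.5 j [-0.11  0.16  0.49  2.11 -0.94  1.35  0.72]
xt [0.074 0.638 0.766] zt [ 0.085  0.761 -0.643]
```

```bash
python3 -c "
from t import *
go(((479,-168.5,230),91.7,42),((479,-168.5,182.7),91.7,42))"
```

```text
t 33.7 p [429.6  80.3 300.1] F [-0.4  1.6  0.2] w 85.5 j [-0.11  0.16  0.49  2.11 -0.94  1.35  0.72]
xt [0.074 0.638 0.766] zt [ 0.085  0.761 -0.643]
travel [-208.9, 77.3, -140.1] turn [0.101, -0.14, -0.1] rows> 4.2
travel [-245.1, 77.3, -109.7] turn [0.101, -0.14, -0.1] rows> 4.5
```

jog_arm --fingers '[1,1,1,1,1,1,1,1,1,1]' --travel '[[-50,20,-35],[-100,40,-70],[-150,60,-105],[-209,77,-140],[-209,77,-140],[-245,77,-110],[-245,77,-110],[-245,77,-110],[-245,77,-110],[-245,77,-110]]' --turn '[[0,-0.1,0],[0.1,-0.14,-0.1],[0.1,-0.14,-0.1],[0.1,-0.14,-0.1],[0.1,-0.14,-0.1],[0.1,-0.14,-0.1],[0.1,-0.14,-0.1],[0.1,-0.14,-0.1],[0.1,-0.14,-0.1],[0.1,-0.14,-0.1]]'

```text
time_s: 34.95
eef_pos: [480.1, -167.3, 184.3]
orientation: [0.649, 0.671, 0.251, -0.256]
ft_force: [0.0, -0.5, -0.7]
grip_width: 85.5
```

```bash
python3 snap.py x wrist; python3 -c "
from t import *
go(((476.6,-81.5,86.1),91.7,42))"
python3 - <<'E'
from m import *
p,d,cm=load('wrist','x'); P=cloud(cm,d); hsv=cv2.cvtColor(p,cv2.COLOR_BGR2HSV)
m=cv2.inRange(hsv,(105,100,30),(130,255,255)).astype(bool)&(P[...,2]>106)&(P[...,2]<114)&(P[...,0]>440)&(P[...,0]<520)&(P[...,1]<-50)
q=P[m]; print(len(q))
for y in range(-135,-60,10):
    k=q[(q[:,1]>y)&(q[:,1]<y+10)]
    if len(k): print(y+5,k[:,0].min().round(1),k[:,0].max().round(1),np.median(k[:,2]).round(1))
E
```

```text
t 35.0 p [ 479.9 -167.3  184. ] F [ 0.5 -0.4 -0. ] w 85.5 j [ 0.22  0.62  0.57  1.74 -0.78  1.55  1.13]
xt [-0.026  0.742  0.67 ] zt [-0.017  0.67  -0.743]
t 35.0 p [ 479.9 -167.3  184. ] F [ 0.5 -0.4 -0. ] w 85.5 j [ 0.22  0.62  0.57  1.74 -0.78  1.55  1.13]
xt [-0.026  0.742  0.67 ] zt [-0.017  0.67  -0.743]
travel [-1.8, -1.1, 130.2] turn [0.003, -0.001, 0.004] rows> 2.1
2048
-130 470.5 487.1 108.8
-120 470.0 487.0 109.3
-110 469.7 486.8 109.2
-100 469.9 486.6 109.3
-90 469.4 486.5 109.3
-80 469.0 485.6 109.3
-70 468.5 485.4 109.4
-60 468.4 485.2 109.3
```

View pics/x_wrist.png

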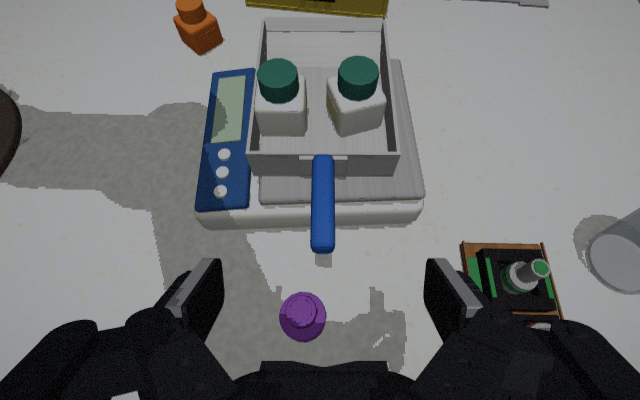

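jog_arm --fingers '[1,1,1,1,1,-1,-1,-1,-1,-1,-1,-1,-1]' --travel '[[-1.5,0,50],[-1.5,0,90],[-1.5,0,120],[-1.5,0,130],[-1.5,0,130],[-1.5,0,130],[-1.5,0,130],[-1.5,0,130],[-1.5,0,130],[-1.5,0,130],[-1.5,0,130],[-1.5,0,130],[-1.5,0,130]]' --turn '[[0,0,0.004],[0,0,0.004],[0,0,0.004],[0,0,0.004],[0,0,0.004],[0,0,0.004],[0,0,0.004],[0,0,0.004],[0,0,0.004],[0,0,0.004],[0,0,0.004],[0,0,0.004],[0,0,0.004]]'

```text
time_s: 36.62
eef_pos: [477.4, -81.6, 85.8]
orientation: [0.651, 0.669, 0.251, -0.257]
ft_force: [-0.4, -2.9, 5.0]
grip_width: 17.3
```

```bash
python3 -c "
from t import *
p=np.array(robot.get_state()['eef_pos'])
go((p+[0,0,10],91.7,42))
# tray floor relative; move floor (474,11)yaw91.7 -> (490,10) yaw 93.6
g=p-18.7*Rt(91.7,42)[:,2]; print('grasp',g)
def rz(a): a=np.radians(a); return np.array([[np.cos(a),-np.sin(a),0],[np.sin(a),np.cos(a),0],[0,0,1]])
f0=np.array([474.3,11,0]); f1=np.array([490,10,0]); q=rz(1.9)@(p-f0)+f1
go((q+[0,0,10],93.6,42),(q,93.6,42))"
```

```text
t 36.62 p [477.4 -81.6  85.8] F [-0.4 -2.9  5. ] w 17.3 j [ 0.14  0.68  0.49  1.92 -0.91  1.32  1.21]
xt [-0.021  0.742  0.67 ] zt [-0.018  0.67  -0.742]
travel [6.7, 0.0, -7.4] turn [0.002, -0.001, -0.001] rows> 0.2
grasp [477.74223009 -94.15480981  99.66770792]
t 36.62 p [477.4 -81.6  85.8] F [-0.4 -2.9  5. ] w 17.3 j [ 0.14  0.68  0.49  1.92 -0.91  1.32  1.21]
xt [-0.021  0.742  0.67 ] zt [-0.018  0.67  -0.742]
travel [5.7, 18.7, -8.3] turn [0.024, -0.001, -0.026] rows> 0.3
travel [-1.0, 18.7, -0.9] turn [0.024, -0.001, -0.026] rows> 0.3
```

jog_arm --fingers '[-1,-1,-1,-1,-1,-1,-1,-1,-1]' --travel '[[3.4,0,-3.7],[6.7,0,-7.4],[6.7,0,-7.4],[6.2,6,-7.7],[6,12,-8],[5.7,18.7,-8.3],[5.7,18.7,-8.3],[5.7,18.7,-8.3],[5.7,18.7,-8.3]]' --turn '[[0,0,0],[0,0,0],[0,0,0],[0.01,0,-0.01],[0.02,0,-0.02],[0.024,0,-0.026],[0.024,0,-0.026],[0.024,0,-0.026],[0.024,0,-0.026]]'

```text
time_s: 37.75
eef_pos: [495.8, -82.3, 95.5]
orientation: [0.639, 0.68, 0.246, -0.262]
ft_force: [-0.4, 0.4, -2.9]
grip_width: 17.6
```

```bash
python3 snap.py y wrist side scene;  python3 -c "
import cv2,numpy as np;a=cv2.imread('pics/y_side.png')[130:310,220:400];b=cv2.imread('pics/y_scene.png')[110:250,260:400];f=lambda a:cv2.convertScaleAbs(cv2.resize(a,(400,400),interpolation=2),alpha=1.6)
cv2.imwrite('pics/y_c.png',np.hstack([f(a),f(b)]))"
python3 - <<'E'
from m import *
p,d,cm=load('wrist','y'); P=cloud(cm,d)
m=((P>=[400,-90,78])&(P<=[600,90,95])).all(-1); q=P[m]
for y in range(-50,80,15):
    k=q[(q[:,1]>y)&(q[:,1]<y+15)]; 
    if len(k): print(y+7,np.median(k[:,2]).round(1),k[:,0].min().round(),k[:,0].max().round())
E
```

```text
t 37.9 p [495.9 -82.3  95.5] F [-0.1 -0.3 -3.9] w 17.1 j [ 0.13  0.69  0.49  1.86 -0.89  1.36  1.18]
xt [-0.046  0.741  0.67 ] zt [-0.042  0.669 -0.742]
-43 83.4 433.0 553.0
-28 83.3 432.0 553.0
-13 83.4 431.0 552.0
2 83.3 474.0 552.0
17 83.1 473.0 550.0
32 83.0 471.0 492.0
47 83.0 468.0 548.0
62 82.9 455.0 501.0
77 86.2 425.0 506.0
```

View pics/y_c.png

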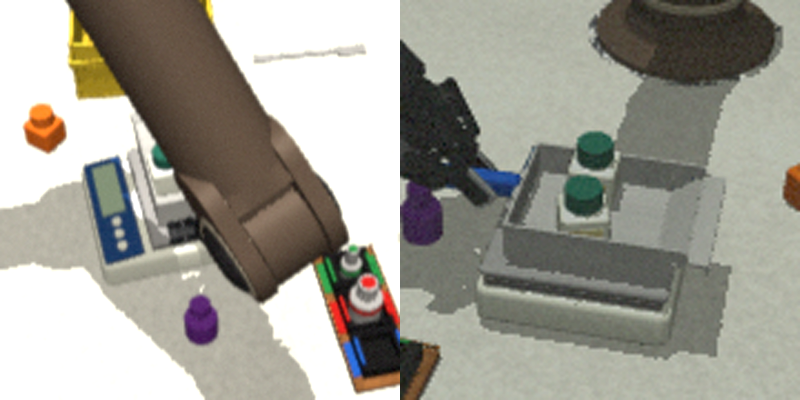

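View pics/y_wrist.png

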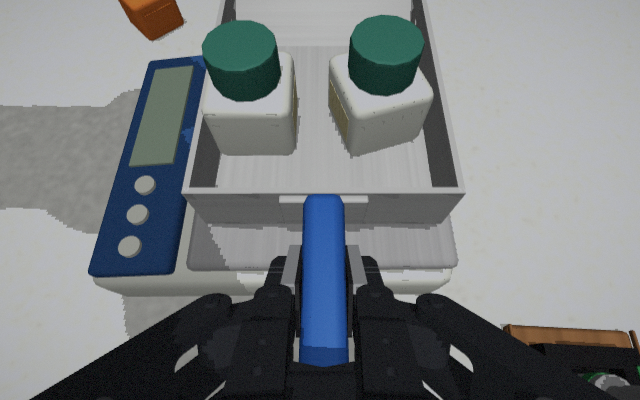

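The grip holds the loaded tray level. I'll set it down centred, let go and pause.

jog_arm --fingers '[-1,-1,-1,-1,-1]' --travel '[[-3.3,0,3.7],[-5,0,5.5],[-6.2,0,6.9],[-7.2,0,8],[-7.2,0,8]]' --turn '[[0,0,0],[0,0,0],[0,0,0],[0,0,0],[0,0,0]]'

```text
time_s: 38.52
eef_pos: [495.9, -82.2, 85.7]
orientation: [0.639, 0.68, 0.246, -0.262]
ft_force: [-2.2, -1.5, 5.6]
grip_width: 17.2
```

jog_arm --fingers '[0,0.6,0.6,0.6,0.6,0.6,0.6,0.6,0.6,0.6,0.6,0.6,0.6,0.6,0.6,0.6,0.6,0.6]' --travel '[[0,0,0],[0,0,0],[0,0,0],[0,0,-20],[0,0,-50],[0,0,-80],[0,0,-80],[0,0,-80],[0,0,-80],[0,0,-80],[0,0,-80],[0,0,-80],[0,0,-80],[0,0,-80],[0,0,-80],[0,0,-80],[0,0,-80],[0,0,-80]]' --turn '[[0,0,0],[0,0,0],[0,0,0],[0,0,0],[0,0,0],[0,0,0],[0,0,0],[0,0,0],[0,0,0],[0,0,0],[0,0,0],[0,0,0],[0,0,0],[0,0,0],[0,0,0],[0,0,0],[0,0,0],[0,0,0]]'

```text
time_s: 40.78
eef_pos: [499.4, -135.7, 144.1]
orientation: [0.639, 0.68, 0.246, -0.262]
ft_force: [0.2, 0.0, 0.1]
grip_width: 68.2
```

```bash
python3 snap.py z wrist side scene
python3 - <<'E'
from m import *
p,d,cm=load('wrist','z'); P=cloud(cm,d)
m=((P>=[400,-90,70.5])&(P<=[600,90,80])).all(-1); q=P[m]
for y in range(-60,80,15):
    k=q[(q[:,1]>y)&(q[:,1]<y+15)]; 
    if len(k): print(y+7,np.median(k[:,2]).round(1),k[:,0].min().round(),k[:,0].max().round())
hsv=cv2.cvtColor(p,cv2.COLOR_BGR2HSV)
m=cv2.inRange(hsv,(105,100,30),(130,255,255)).astype(bool)&(P[...,2]>106)&(P[...,2]<114)&(P[...,0]>440)&(P[...,0]<530)&(P[...,1]<-50)
q=P[m]
for y in range(-140,-50,10):
    k=q[(q[:,1]>y)&(q[:,1]<y+10)]
    if len(k): print(y+5,(k[:,0].min()+k[:,0].max())/2,k[:,1].min().round(1),np.median(k[:,2]).round(1))
for n in ['scene','side']:
    p,d,cm=load(n,'z'); P=cloud(cm,d); m=((P>=[400,-80,101])&(P<=[600,130,109])).all(-1); q=P[m]; print(n,q.min(0).round(),q.max(0).round()); blobs(p,P,(65,60,20),(95,255,255),(35,200),10)
E
```

```text
t 40.92 p [ 499.4 -135.7  144.1] F [ 0.3 -0.6 -0.2] w 68.3 j [ 0.18  0.67  0.53  1.76 -0.82  1.49  1.14]
xt [-0.047  0.741  0.67 ] zt [-0.042  0.669 -0.742]
-53 74.5 421.0 564.0
-38 73.9 433.0 562.0
-23 73.9 432.0 553.0
-8 73.9 474.0 552.0
7 73.9 474.0 551.0
22 73.8 473.0 494.0
37 73.8 470.0 492.0
52 74.0 467.0 548.0
67 73.9 457.0 547.0
82 77.6 427.0 547.0
-135 499.0403573275696 -136.3 108.5
-125 498.7853421948422 -130.0 109.4
-115 498.35259707447835 -120.0 109.4
-105 497.6436488399321 -110.0 109.3
-95 496.83295616642704 -100.0 109.3
-85 496.4179701494262 -90.0 109.4
-75 495.5875021750048 -80.0 109.4
-65 495.1419380001741 -70.0 109.3
-55 494.93293578653396 -60.0 108.6
scene [421. -79. 101.] [560. 108. 109.]
  px [328. 165.] n 130 med [461.9   5.2 134.4] min [439. -13. 117.] max [472.  20. 138.]
  px [324. 180.] n 144 med [527.9  13.5 134.3] min [477.  -5. 112.] max [539.  28. 139.]
  px [251. 225.] n 10 med [ 659.8 -130.5   64.1] min [ 657. -134.   63.] max [ 665. -126.   65.]
  px [247. 249.] n 44 med [ 745.  -101.3   79.6] min [ 742. -119.   73.] max [758. -73.  98.]
side [421. -59. 101.] [475. 106. 109.]
  px [322.  62.] n 968 med [686.3 841.9  79.3] min [602. 767.  35.] max [ 795. 1004.   90.]
  px [293. 203.] n 63 med [445.4  -7.9 133.7] min [436. -15. 119.] max [456.  11. 139.]
```

View pics/z_wrist.png

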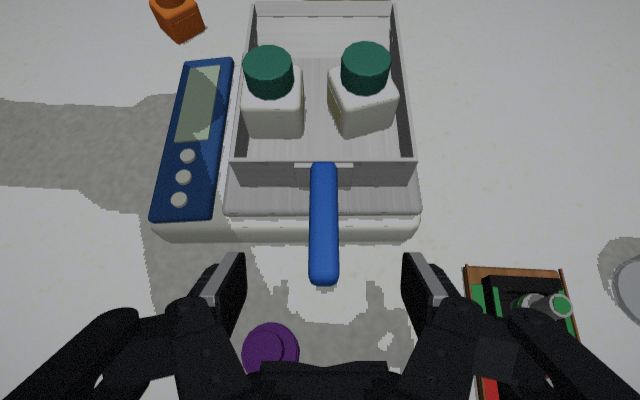

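jog_arm --fingers '[0.6,0.6,0.6,0.6,-1,-1,-1,-1,-1,-1,-1]' --travel '[[0,0,40],[0,0,70],[0,0,80],[0,0,80],[0,0,80],[0,0,80],[0,0,80],[0,0,80],[0,0,80],[0,0,80],[0,0,80]]' --turn '[[0,0,0],[0,0,0],[0,0,0],[0,0,0],[0,0,0],[0,0,0],[0,0,0],[0,0,0],[0,0,0],[0,0,0],[0,0,0]]'

```text
time_s: 42.3
eef_pos: [496.3, -82.8, 85.2]
orientation: [0.639, 0.68, 0.246, -0.261]
ft_force: [-0.9, -4.3, 6.5]
grip_width: 16.9
```

```bash
cat > pour.py <<'E'
from t import *
# rim geometry
RIM=np.array([455.,268.,105.]); HD=83.8
h=np.array([np.cos(np.radians(HD)),np.sin(np.radians(HD)),0]); up=np.array([0,0,1.])
GX,GZ=-207.7,7.6   # grasp rel. to lip point in tray (x,z)
TAU=42
def tcp(lip,th,tau=TAU):
    """lip: world lip point, th nose-down deg -> TCP"""
    t=np.radians(th); X=h*np.cos(t)-up*np.sin(t); Z=h*np.sin(t)+up*np.cos(t)
    g=lip+GX*X+GZ*Z; zt=Rt(HD,tau-th)[:,2]; return g+18.7*zt
def lip_at(th,marg=1.5,gap=0.0,x0=4.0):
    """lip point so that the wall inner top corner lies in the pocket"""
    t=np.radians(th); inner=RIM+3*h
    xc=x0
    while True:
        zc=0 if xc>=-8 else (xc+8)*np.tan(np.radians(35))
        if (9-xc)*np.cos(t)+(-9-zc)*np.sin(t)>=marg: break
        xc-=0.1
    zc-=gap
    X=h*np.cos(t)-up*np.sin(t); Z=h*np.sin(t)+up*np.cos(t)
    return inner-xc*X-zc*Z, xc, zc
E
python3 - <<'E'
from pour import *
for th in [0,15,30,45,60,70,80,85]:
    L,xc,zc=lip_at(th); print(th,L.round(1),round(xc,1),round(zc,1),'tcp',tcp(L,th).round(1))
E
python3 -c "
from pour import *
p=np.array(robot.get_state()['eef_pos'])
L=lip_at(0)[0]; q=tcp(L,0)
go((p+[0,0,60],93.6,42),(q+[0,0,70]-30*h,HD,42),(q+[0,0,60],HD,42))"
```

```text
0 [454.9 267.  105. ] 4.0 0.0 tcp [433.8  73.   98.7]
15 [454.9 267.1 106. ] 4.0 0.0 tcp [434.4  78.1 150.5]
30 [455.1 269.3 106. ] 2.0 0.0 tcp [436.5  98.1 198.1]
45 [455.5 272.5 103.4] -2.2 0.0 tcp [440.1 130.9 237. ]
60 [455.9 275.8  97.7] -8.8 -0.6 tcp [444.7 173.4 263.5]
70 [456.1 277.9  94.5] -12.2 -2.9 tcp [448.2 205.6 275.8]
80 [456.3 279.7  89.7] -16.6 -6.0 tcp [451.9 239.9 280.8]
85 [456.4 280.6  86.3] -19.5 -8.1 tcp [453.9 257.5 280.2]
t 42.3 p [496.3 -82.8  85.2] F [-0.9 -4.3  6.5] w 16.9 j [ 0.13  0.71  0.48  1.86 -0.9   1.35  1.19]
xt [-0.047  0.741  0.67 ] zt [-0.041  0.669 -0.742]
travel [40.2, 0.0, -44.5] turn [0.001, -0.001, 0.0] rows> 1.0
travel [152.3, -57.7, 24.9] turn [-0.114, -0.001, 0.127] rows> 2.6
travel [167.6, -52.6, 52.1] turn [-0.114, -0.001, 0.127] rows> 2.9
```

jog_arm --fingers '[-1,-1,-1,-1,-1,-1,-1,-1,-1,-1,-1,-1,-1,-1,-1,-1,-1,-1]' --travel '[[7,0,-8],[17,0,-19],[30,0,-33],[42,0,-46],[53,-5,-39],[65,-11,-31],[78,-17,-23],[91,-23,-14],[104,-30,-6],[117,-37,3],[130,-44,11],[143,-50,18],[150,-56,23],[152,-58,25],[152,-58,25],[152,-58,25],[152,-58,25],[152,-58,25]]' --turn '[[0,0,0],[0,0,0],[0,0,0],[0,0,0],[-0.01,0,0.01],[-0.02,0,0.02],[-0.03,0,0.04],[-0.045,0,0.05],[-0.06,0,0.065],[-0.07,0,0.08],[-0.085,0,0.095],[-0.1,0,0.11],[-0.11,0,0.12],[-0.114,0,0.127],[-0.114,0,0.127],[-0.114,0,0.127],[-0.114,0,0.127],[-0.114,0,0.127]]'

```text
time_s: 44.55
eef_pos: [430.1, 43.3, 167.9]
orientation: [0.695, 0.623, 0.267, -0.24]
ft_force: [-0.9, -0.5, -1.9]
grip_width: 17.3
```

```bash
python3 snap.py A wrist side scene; python3 -c "
from pour import *
L=lip_at(0)[0]; q=tcp(L,0); print(q)
go((q+[0,0,25]-5*h,HD,42),(q+[0,0,0],HD,42))"
python3 -c "
import cv2,numpy as np;a=cv2.imread('pics/A_side.png')[90:270,220:400];b=cv2.imread('pics/A_scene.png')[120:280,340:540];f=lambda a,w:cv2.convertScaleAbs(cv2.resize(a,(w,400),interpolation=2),alpha=1.6)
cv2.imwrite('pics/A_c.png',np.hstack([f(a,300),f(b,500)]))"
```

```text
t 44.7 p [430.   43.4 167.9] F [ 0.2  0.1 -2.8] w 17.3 j [-0.08  0.36  0.5   2.19 -0.97  1.17  0.95]
xt [0.08  0.738 0.67 ] zt [ 0.072  0.666 -0.742]
[433.81190257  72.96024868  98.70319176]
t 44.7 p [430.   43.4 167.9] F [ 0.2  0.1 -2.8] w 17.3 j [-0.08  0.36  0.5   2.19 -0.97  1.17  0.95]
xt [0.08  0.738 0.67 ] zt [ 0.072  0.666 -0.742]
travel [-11.2, 0.6, 49.4] turn [-0.001, -0.001, -0.0] rows> 0.8
travel [-24.3, 0.6, 71.3] turn [-0.001, -0.001, -0.0] rows> 1.2
```

View pics/A_c.png

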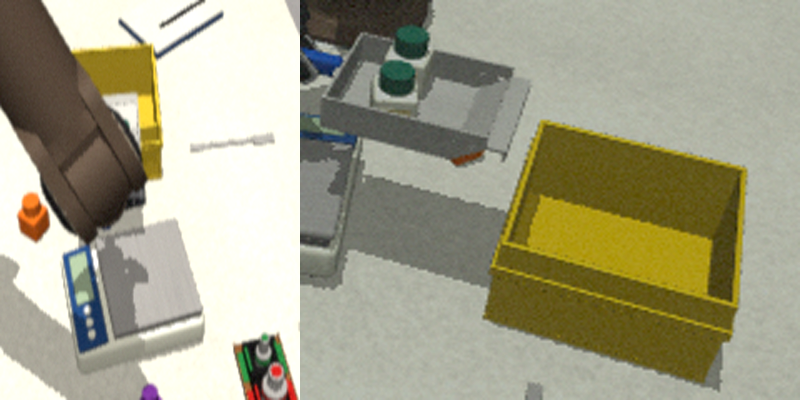

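View pics/A_wrist.png

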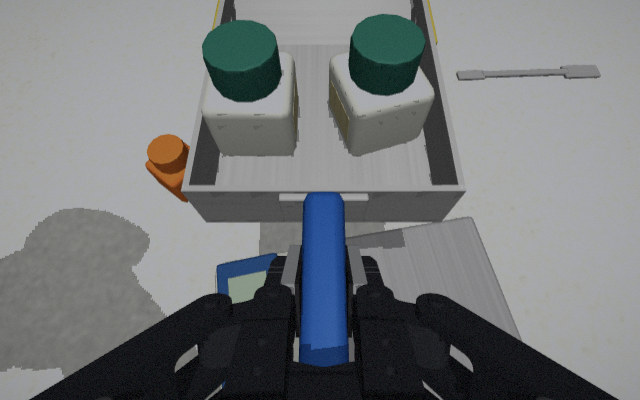

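Run:
```python
from m import *
from pour import *
p,d,cm=load('scene','A'); P=cloud(cm,d)
m=((P>=[340,130,160])&(P<=[520,260,185])).all(-1)
q=P[m]; s=(q-RIM)@h; print('s along heading max',np.percentile(s,[90,97,99,100]).round(1), q[:,2].max())
lat=np.array([h[1],-h[0],0])
for lo in range(-70,70,20):
    k=q[((q-RIM)@lat>lo)&((q-RIM)@lat<lo+20)]
    if len(k): print(lo, ((k-RIM)@h).max().round(1), np.median(k[((k-RIM)@h)>((k-RIM)@h).max()-6][:,2]).round(1))
# expected
pz=np.array([430.0,43.4,167.9]); g=pz-18.7*Rt(HD,42)[:,2]; lip=g-GX*h-GZ*up; print('lip pred',lip,(lip-RIM)@h)
cv2.imwrite('pics/A_crop.png',cv2.convertScaleAbs(cv2.resize(p[130:200,380:450],None,fx=7,fy=7,interpolation=2),alpha=1.6))
```

```text
s along heading max [-24.3 -18.6 -17.4 -17.1] 184.9456805757364
-70 -17.5 178.9
-50 -17.3 179.3
-30 -17.3 178.7
-10 -17.5 178.9
10 -17.3 179.3
30 -17.3 178.5
50 -17.1 178.3
lip pred [451.08009807 237.44560036 174.19680824] -30.799032739743254
```

View pics/A_crop.png

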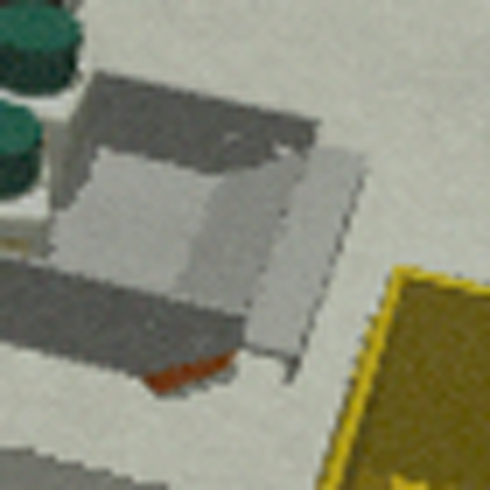

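```bash
sed -i 's/GX,GZ=-207.7,7.6/GX,GZ=-206.5,7.6/; s/x0=4.0/x0=3.5/' pour.py; python3 -c "
from pour import *
L=lip_at(8)[0]; q=tcp(L,8); print(q)
go((q+[0,0,30],HD,34),(q+[0,0,3],HD,34))"
```

```text
[434.1084241   75.68977573 126.24938592]
t 44.7 p [430.   43.4 167.9] F [ 0.2  0.1 -2.8] w 17.3 j [-0.08  0.36  0.5   2.19 -0.97  1.17  0.95]
xt [0.08  0.738 0.67 ] zt [ 0.072  0.666 -0.742]
travel [16.3, 0.6, 30.5] turn [-0.001, -0.141, -0.0] rows> 0.8
travel [-1.8, 0.6, 50.5] turn [-0.001, -0.141, -0.0] rows> 0.8
```

jog_arm --fingers '[-1,-1,-1,-1,-1,-1,-1,-1,-1,-1]' --travel '[[5,0,10],[11,0.5,20],[16.3,0.5,30.5],[16.3,0.5,30.5],[10,0.5,38],[4,0.5,44],[0,0.5,48.5],[-1.8,0.5,50.5],[-1.8,0.5,50.5],[-1.8,0.5,50.5]]' --turn '[[0,-0.05,0],[0,-0.1,0],[0,-0.141,0],[0,-0.141,0],[0,-0.141,0],[0,-0.141,0],[0,-0.141,0],[0,-0.141,0],[0,-0.141,0],[0,-0.141,0]]'

```text
time_s: 45.95
eef_pos: [434.1, 75.7, 129.5]
orientation: [0.712, 0.639, 0.218, -0.195]
ft_force: [-0.4, -0.1, -2.8]
grip_width: 17.3
```

```bash
python3 snap.py B wrist side scene; python3 -c "
from pour import *
L=lip_at(8)[0]; q=tcp(L,8); print(q)
go((q+[0,0,0],HD,34))"
python3 -c "
import cv2,numpy as np;a=cv2.imread('pics/B_wrist.png')[0:200,150:500];b=cv2.imread('pics/B_scene.png')[130:250,370:530];f=lambda a,w:cv2.convertScaleAbs(cv2.resize(a,(w,500),interpolation=2),alpha=1.6)
cv2.imwrite('pics/B_c.png',np.hstack([f(b,650)]))"
```

```text
t 46.1 p [434.1  75.8 129.6] F [ 0.7  0.4 -2.6] w 17.1 j [-0.22  0.34  0.46  2.23 -0.96  0.96  0.84]
xt [0.089 0.824 0.559] zt [ 0.06   0.556 -0.829]
[434.1084241   75.68977573 126.24938592]
t 46.1 p [434.1  75.8 129.6] F [ 0.7  0.4 -2.6] w 17.1 j [-0.22  0.34  0.46  2.23 -0.96  0.96  0.84]
xt [0.089 0.824 0.559] zt [ 0.06   0.556 -0.829]
travel [-2.0, 0.0, 2.7] turn [-0.0, -0.0, 0.0] rows> 0.1
```

View pics/B_c.png

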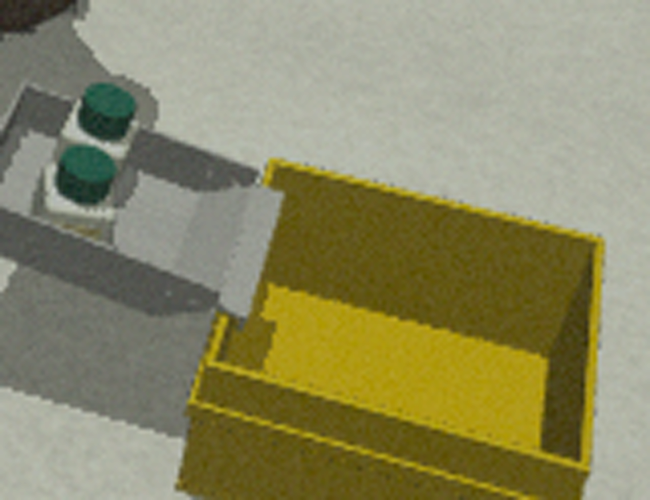

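View pics/B_wrist.png

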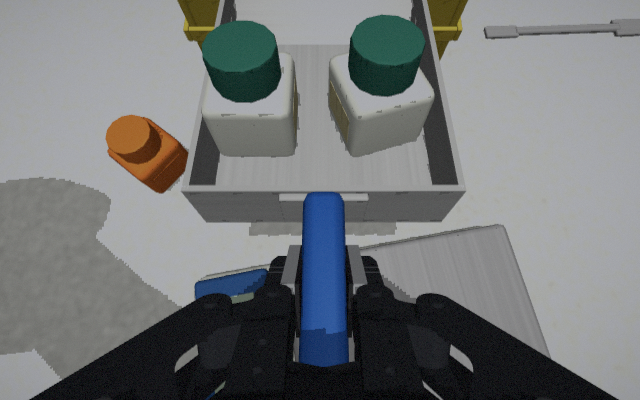

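The lip is over the rim with its flange inside the tub. I'll lower until it makes contact.

jog_arm --fingers '[-1,-1,-1,-1]' --travel '[[-1.1,0,1.7],[-1.8,0,2.7],[-2.5,0,3.7],[-2.5,0,3.7]]' --turn '[[0,0,0],[0,0,0],[0,0,0],[0,0,0]]'

```text
time_s: 46.6
eef_pos: [434.1, 75.9, 125.0]
orientation: [0.712, 0.639, 0.218, -0.196]
ft_force: [-0.6, -0.4, -0.8]
grip_width: 17.3
```

```bash
cat >> pour.py <<'E'
def rows(ths,off,marg=1.5,gap=0,R0=None,p0=None):
    s=robot.get_state(); p=np.array(s['eef_pos']) if p0 is None else np.array(p0); R=Rn.from_quat(s['orientation']).as_matrix()
    T=[];W=[]
    for th in ths:
        q=tcp(lip_at(th,marg,gap)[0],th)+off; T.append((R.T@(q-p)).round(1).tolist()); W.append(Rn.from_matrix(R.T@Rt(HD,TAU-th)).as_rotvec().round(3).tolist())
    print(len(T));print(T);print(W)
E
python3 -c "
from pour import *
p=np.array(robot.get_state()['eef_pos']); off=p-tcp(lip_at(8)[0],8); print(off); go()
rows(list(range(12,46,3))+[45,45],off+[0,0,-0.3])"
```

```text
[-0.03440647  0.20322691 -1.21840277]
t 46.6 p [434.1  75.9 125. ] F [-0.6 -0.4 -0.8] w 17.3 j [-0.21  0.35  0.45  2.24 -0.97  0.96  0.85]
xt [0.09  0.824 0.56 ] zt [ 0.06   0.557 -0.829]
14
[[9.1, -0.0, -10.0], [16.5, -0.0, -17.2], [24.3, -0.0, -24.0], [32.4, -0.0, -30.4], [40.9, -0.0, -36.2], [50.0, -0.0, -41.2], [59.3, -0.0, -45.6], [68.7, -0.0, -49.5], [78.4, -0.0, -52.9], [88.2, -0.0, -55.6], [98.1, -0.0, -57.8], [108.1, -0.0, -59.3], [108.1, -0.0, -59.3], [108.1, -0.0, -59.3]]
[[-0.001, -0.07, -0.0], [-0.001, -0.123, -0.0], [-0.001, -0.175, -0.0], [-0.001, -0.228, 0.0], [-0.001, -0.28, 0.0], [-0.001, -0.332, 0.0], [-0.001, -0.385, 0.0], [-0.001, -0.437, 0.0], [-0.001, -0.489, 0.0], [-0.001, -0.542, 0.0], [-0.001, -0.594, 0.0], [-0.001, -0.646, 0.0], [-0.001, -0.646, 0.0], [-0.001, -0.646, 0.0]]
```

jog_arm --fingers '[-1,-1,-1,-1,-1,-1,-1,-1,-1,-1,-1,-1,-1,-1]' --travel '[[9,0,-10],[16.5,0,-17.2],[24.3,0,-24],[32.4,0,-30.4],[41,0,-36.2],[50,0,-41.2],[59.3,0,-45.6],[68.7,0,-49.5],[78.4,0,-52.9],[88.2,0,-55.6],[98,0,-57.8],[108,0,-59.3],[108,0,-59.3],[108,0,-59.3]]' --turn '[[0,-0.07,0],[0,-0.123,0],[0,-0.175,0],[0,-0.228,0],[0,-0.28,0],[0,-0.332,0],[0,-0.385,0],[0,-0.437,0],[0,-0.489,0],[0,-0.542,0],[0,-0.594,0],[0,-0.646,0],[0,-0.646,0],[0,-0.646,0]]'

```text
time_s: 48.35
eef_pos: [439.7, 131.5, 234.1]
orientation: [0.744, 0.668, -0.02, 0.017]
ft_force: [-0.5, 3.4, -2.9]
grip_width: 16.8
```

```bash
python3 snap.py C wrist side scene; python3 -c "
from pour import *
p=np.array(robot.get_state()['eef_pos']); off=p-tcp(lip_at(45)[0],45); print(off)
print(robot.get_state()['wrist_torque'])
rows([48,51,54,57,60,62,64,66,68,70,72,74,76,78,80,80,80],[0,.2,-1.5])"
python3 -c "
import cv2,numpy as np;b=cv2.imread('pics/C_scene.png')[80:280,340:540];f=lambda a,w:cv2.convertScaleAbs(cv2.resize(a,(w,500),interpolation=2),alpha=1.6)
cv2.imwrite('pics/C_c.png',np.hstack([f(b,500)]))"
```

```text
t 48.5 p [439.9 131.3 234.3] F [-0.5  2.5 -1.5] w 17.2 j [-0.84  0.13  0.46  1.99 -0.02  1.06 -0.49]
xt [ 0.109  0.993 -0.052] zt [-0.007 -0.051 -0.999]
[-0.33915126 -0.41612172 -1.87431811]
[0.62147135 0.14225985 0.16030491]
17
[[8.1, 0.3, -7.1], [15.9, 0.2, -13.3], [24.2, 0.2, -18.9], [32.8, 0.2, -23.7], [41.7, 0.2, -28.9], [47.8, 0.2, -32.2], [54.0, 0.2, -35.2], [60.3, 0.2, -38.0], [66.7, 0.2, -40.5], [73.3, 0.2, -42.7], [79.9, 0.2, -44.7], [86.6, 0.2, -46.3], [93.5, 0.1, -47.7], [100.3, 0.1, -48.7], [107.2, 0.1, -49.5], [107.2, 0.1, -49.5], [107.2, 0.1, -49.5]]
[[-0.001, -0.053, -0.001], [-0.001, -0.106, -0.001], [-0.001, -0.158, -0.001], [-0.001, -0.21, -0.001], [-0.001, -0.263, -0.001], [-0.001, -0.297, -0.001], [-0.001, -0.332, -0.001], [-0.001, -0.367, -0.001], [-0.001, -0.402, -0.001], [-0.001, -0.437, -0.0], [-0.001, -0.472, -0.0], [-0.001, -0.507, -0.0], [-0.001, -0.542, -0.0], [-0.001, -0.577, -0.0], [-0.001, -0.612, -0.0], [-0.001, -0.612, -0.0], [-0.001, -0.612, -0.0]]
```

View pics/C_c.png

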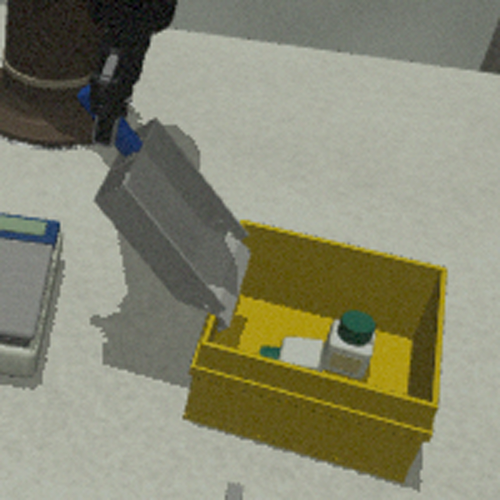

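View pics/C_wrist.png

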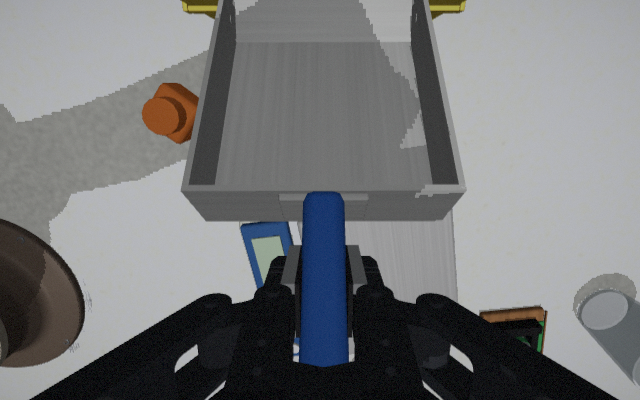

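Both jars are already in the tub, seen at (355,335) and (300,350). I'll rotate a bit further on the rim to be sure, then return.

jog_arm --fingers '[-1,-1,-1,-1,-1,-1,-1]' --travel '[[8,0,-7],[16,0,-13.3],[24.2,0,-18.9],[32.8,0,-23.7],[41.7,0,-28.9],[41.7,0,-28.9],[41.7,0,-28.9]]' --turn '[[0,-0.053,0],[0,-0.106,0],[0,-0.158,0],[0,-0.21,0],[0,-0.263,0],[0,-0.263,0],[0,-0.263,0]]'

```text
time_s: 49.38
eef_pos: [445.0, 174.6, 261.0]
orientation: [0.735, 0.66, -0.116, 0.104]
ft_force: [-0.0, 3.3, 0.2]
grip_width: 17.4
```

```bash
python3 snap.py D scene side; python3 -c "
from pour import *
p=np.array(robot.get_state()['eef_pos']); print(p-tcp(lip_at(60)[0],60))
rows([55,50,45,40,35,30,25,20,15,10,8,8],[0,.2,-0.8])
q=tcp(lip_at(8)[0],8); go((q+[0,0,40],HD,34),(q+[0,0,60]-40*h,HD,42))"
python3 -c "
import cv2,numpy as np;b=cv2.imread('pics/D_scene.png')[80:280,340:540];c=cv2.imread('pics/D_side.png')[90:190,220:330];f=lambda a,w:cv2.convertScaleAbs(cv2.resize(a,(w,400),interpolation=2),alpha=1.6)
cv2.imwrite('pics/D_c.png',np.hstack([f(b,400),f(c,400)]))"
```

```text
t 49.48 p [444.9 174.3 261.2] F [0.4 3.6 0.5] w 17.1 j [-0.99  0.26  0.42  1.82  0.14  1.29 -0.73]
xt [ 0.103  0.946 -0.308] zt [-0.034 -0.307 -0.951]
[ 0.11689929  0.33862686 -1.3377304 ]
12
[[-12.4, -0.1, 11.4], [-23.2, -0.1, 23.9], [-32.6, -0.1, 37.7], [-40.5, -0.1, 52.6], [-47.0, -0.0, 68.2], [-51.9, -0.0, 84.6], [-55.3, -0.0, 101.4], [-56.5, -0.0, 118.6], [-55.8, -0.0, 135.8], [-53.6, 0.0, 152.9], [-52.3, 0.0, 159.7], [-52.3, 0.0, 159.7]]
[[-0.0, 0.087, -0.001], [-0.0, 0.174, -0.001], [-0.0, 0.261, -0.001], [-0.0, 0.348, -0.001], [-0.0, 0.436, -0.001], [-0.0, 0.523, -0.001], [-0.0, 0.61, -0.001], [-0.0, 0.698, -0.001], [-0.0, 0.785, -0.001], [-0.0, 0.872, -0.001], [-0.0, 0.907, -0.001], [-0.0, 0.907, -0.001]]
t 49.48 p [444.9 174.3 261.2] F [0.4 3.6 0.5] w 17.1 j [-0.99  0.26  0.42  1.82  0.14  1.29 -0.73]
xt [ 0.103  0.946 -0.308] zt [-0.034 -0.307 -0.951]
travel [-65.1, 0.0, 120.9] turn [-0.0, 0.907, -0.001] rows> 4.9
travel [-109.3, 0.0, 114.2] turn [-0.0, 1.047, -0.001] rows> 5.6
```

View pics/D_c.png

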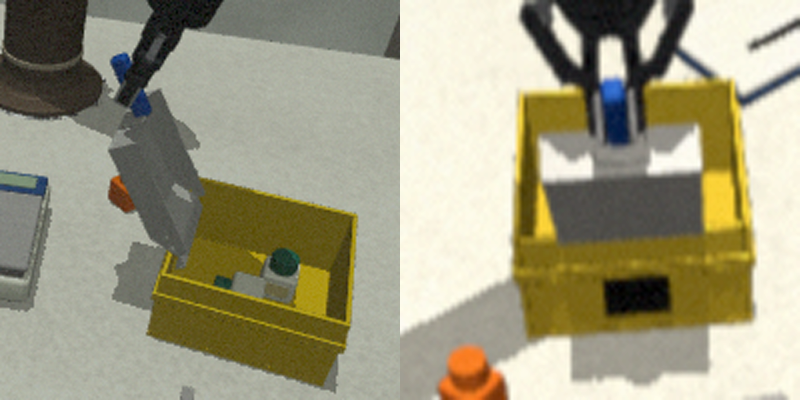

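Both jars are in the tub and the tray is empty. Rotating back and unhooking.

jog_arm --fingers '[-1,-1,-1,-1,-1,-1,-1,-1,-1,-1,-1,-1,-1,-1,-1,-1,-1,-1]' --travel '[[-12.4,0,11.4],[-23.2,0,23.9],[-32.6,0,37.7],[-40.5,0,52.6],[-47,0,68.2],[-52,0,84.6],[-55.3,0,101.4],[-56.5,0,118.6],[-55.8,0,135.8],[-53.6,0,152.9],[-52.3,0,159.7],[-52.3,0,159.7],[-58,0,140],[-65,0,121],[-80,0,110],[-109,0,114],[-109,0,114],[-109,0,114]]' --turn '[[0,0.087,0],[0,0.174,0],[0,0.261,0],[0,0.348,0],[0,0.436,0],[0,0.523,0],[0,0.61,0],[0,0.698,0],[0,0.785,0],[0,0.872,0],[0,0.907,0],[0,0.907,0],[0,0.907,0],[0,0.907,0],[0,0.95,0],[0,1.047,0],[0,1.047,0],[0,1.047,0]]'

```text
time_s: 51.72
eef_pos: [429.4, 36.6, 186.6]
orientation: [0.695, 0.624, 0.265, -0.239]
ft_force: [-0.5, -0.6, -0.7]
grip_width: 17.5
```

```bash
python3 snap.py E wrist;python3 -c "
from t import *
go(((495.9,-82.2,150),93.6,42),((495.9,-82.2,88),93.6,42))"
```

```text
t 51.77 p [429.4  37.2 186.7] F [ 0.2  0.2 -2.4] w 17.2 j [-0.09  0.32  0.53  2.17 -0.93  1.2   0.91]
xt [0.08  0.741 0.667] zt [ 0.07   0.664 -0.745]
t 51.77 p [429.4  37.2 186.7] F [ 0.2  0.2 -2.4] w 17.2 j [-0.09  0.32  0.53  2.17 -0.93  1.2   0.91]
xt [0.08  0.741 0.667] zt [ 0.07   0.664 -0.745]
travel [-107.6, 78.9, -47.3] turn [0.113, 0.002, -0.127] rows> 2.3
travel [-149.0, 78.9, -1.1] turn [0.113, 0.002, -0.127] rows> 2.7
```

View pics/E_wrist.png

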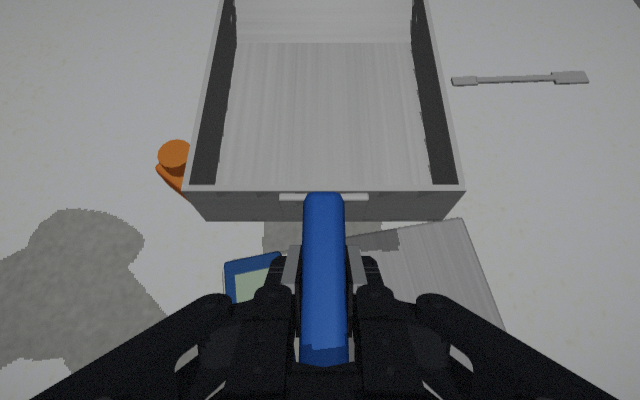

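jog_arm --fingers '[-1,-1,-1,-1,-1,-1,-1,-1,-1,-1,-1]' --travel '[[-25,18,-15],[-50,36,-28],[-75,54,-38],[-95,70,-44],[-107.5,79,-47],[-107.5,79,-47],[-107.5,79,-47],[-125,79,-28],[-140,79,-11],[-147,79,-3],[-147,79,-3]]' --turn '[[0.03,0,-0.03],[0.05,0,-0.06],[0.08,0,-0.09],[0.1,0,-0.11],[0.113,0.002,-0.127],[0.113,0.002,-0.127],[0.113,0.002,-0.127],[0.113,0.002,-0.127],[0.113,0.002,-0.127],[0.113,0.002,-0.127],[0.113,0.002,-0.127]]'

```text
time_s: 53.15
eef_pos: [495.9, -82.4, 90.0]
orientation: [0.639, 0.68, 0.245, -0.262]
ft_force: [-0.8, 0.7, -0.9]
grip_width: 17.3
```

```bash
python3 snap.py F wrist;python3 -c "
from t import *
go(((495.9,-82.2,85.5),93.6,42))"
python3 - <<'E'
from m import *
p,d,cm=load('wrist','F'); P=cloud(cm,d)
m=((P>=[400,-90,72])&(P<=[600,90,90])).all(-1); q=P[m]
for y in range(-50,80,15):
    k=q[(q[:,1]>y)&(q[:,1]<y+15)]; 
    if len(k): print(y+7,np.median(k[:,2]).round(1),k[:,0].min().round(),k[:,0].max().round())
E
```

```text
t 53.2 p [496.2 -82.6  90.6] F [ 0.1 -0.8 -2.6] w 17.7 j [ 0.12  0.7   0.49  1.86 -0.9   1.36  1.19]
xt [-0.046  0.741  0.67 ] zt [-0.042  0.668 -0.743]
t 53.2 p [496.2 -82.6  90.6] F [ 0.1 -0.8 -2.6] w 17.7 j [ 0.12  0.7   0.49  1.86 -0.9   1.36  1.19]
xt [-0.046  0.741  0.67 ] zt [-0.042  0.668 -0.743]
travel [-3.1, -0.3, 4.1] turn [0.0, -0.001, -0.001] rows> 0.1
-43 79.1 433.0 554.0
-28 78.9 432.0 553.0
-13 79.0 431.0 553.0
2 79.1 430.0 552.0
17 79.1 429.0 551.0
32 79.2 428.0 550.0
47 79.3 427.0 549.0
62 79.3 426.0 548.0
77 81.7 425.0 547.0
```

jog_arm --fingers '[-1,-1,-1,-1]' --travel '[[-1.7,0,1.8],[-2.7,0,3],[-3.8,0,4.2],[-3.8,0,4.2]]' --turn '[[0,0,0],[0,0,0],[0,0,0],[0,0,0]]'

```text
time_s: 53.7
eef_pos: [496.4, -82.8, 85.1]
orientation: [0.639, 0.68, 0.246, -0.261]
ft_force: [0.3, -0.3, 0.1]
grip_width: 17.3
```

Contact (Fz is near zero), so I'll release and back off.

jog_arm --fingers '[-0.4,0,0.6,0.6,0.6,0.6,0.6,0.6,0.6,0.6,0.6,0.6,0.6,0.6]' --travel '[[0,0,0],[0,0,0],[0,0,0],[0,0,0],[0,0,-20],[0,0,-50],[0,0,-100],[0,0,-150],[0,0,-170],[0,0,-170],[0,0,-170],[0,0,-170],[0,0,-170],[0,0,-170]]' --turn '[[0,0,0],[0,0,0],[0,0,0],[0,0,0],[0,0,0],[0,0,0],[0,0,0],[0,0,0],[0,0,0],[0,0,0],[0,0,0],[0,0,0],[0,0,0],[0,0,0]]'

```text
time_s: 55.45
eef_pos: [503.3, -195.9, 210.9]
orientation: [0.639, 0.68, 0.246, -0.262]
ft_force: [1.1, 0.1, -0.5]
grip_width: 68.3
```

```bash
python3 snap.py G wrist side scene
python3 - <<'E'
from m import *
p,d,cm=load('wrist','G'); P=cloud(cm,d)
m=((P>=[400,-90,70.5])&(P<=[600,90,80])).all(-1); q=P[m]
for y in range(-50,80,15):
    k=q[(q[:,1]>y)&(q[:,1]<y+15)]; 
    if len(k): print(y+7,np.median(k[:,2]).round(1),k[:,0].min().round(),k[:,0].max().round())
b=cv2.inRange(cv2.cvtColor(p,cv2.COLOR_BGR2HSV),(105,100,30),(130,255,255)).astype(bool)&(P[...,2]>100)&(P[...,2]<114)&(P[...,1]<-50)
print('handle',P[b].min(0),P[b].max(0))
for n in ['scene','side']:
    p,d,cm=load(n,'G'); P=cloud(cm,d); blobs(p,P,(65,60,20),(95,255,255),(5,200),10); blobs(p,P,(0,120,40),(6,255,255),(5,200),10)
E
```

```text
t 55.6 p [ 503.3 -196.3  211.1] F [-0.7 -0.3 -0.5] w 68.4 j [ 0.25  0.65  0.57  1.61 -0.77  1.65  1.1 ]
xt [-0.046  0.741  0.669] zt [-0.041  0.668 -0.743]
-43 70.7 422.0 563.0
-28 73.8 419.0 553.0
-13 73.8 420.0 553.0
2 73.8 418.0 552.0
17 73.8 418.0 551.0
32 73.9 416.0 550.0
47 73.8 428.0 549.0
62 73.8 414.0 548.0
77 75.8 414.0 548.0
handle [ 486.66510562 -136.67658365  100.07869506] [508.19449561 -58.32577307 111.56286064]
  px [482. 210.] n 133 med [445.2 408.2  67.4] min [421. 392.  51.] max [455. 424.  72.]
  px [451. 221.] n 36 med [483.7 337.6  45.6] min [473. 328.  41.] max [490. 346.  49.]
  px [251. 225.] n 11 med [ 657.7 -131.2   63.6] min [ 653. -135.   62.] max [ 665. -126.   66.]
  px [259. 229.] n 11 med [ 634.2 -124.8   27.5] min [ 631. -136.   26.] max [ 636. -115.   29.]
  px [252. 238.] n 19 med [ 670.2 -124.2   28.9] min [ 662. -143.   25.] max [ 674. -117.   32.]
  px [248. 242.] n 13 med [ 739.5 -112.9   93.8] min [ 682. -139.   27.] max [742. -90.  97.]
  px [247. 249.] n 42 med [ 745.4 -100.8   79.9] min [ 742. -118.   74.] max [756. -77.  94.]
  px [  4. 137
[... 157 characters left out ...]
] max [ 669. -184.   78.]
  px [229. 231.] n 28 med [ 677.6 -183.2   40.9] min [ 660. -201.   35.] max [ 681. -171.   46.]
  px [224. 237.] n 15 med [ 686.4 -196.5   28.7] min [ 678. -206.   22.] max [ 689. -184.   30.]
  px [222. 243.] n 35 med [ 692.6 -197.7   13.2] min [ 686. -213.   10.] max [ 701. -183.   16.]
  px [322.  64.] n 1212 med [682.9 836.3  70.2] min [602. 766.   7.] max [ 793. 1003.   90.]
  px [395. 268.] n 58 med [ 691.1 -195.    17.4] min [ 677. -223.   10.] max [ 698. -167.   45.]
  px [384. 270.] n 21 med [ 649.7 -207.8   39.4] min [ 638. -212.   35.] max [ 672. -197.   44.]
  px [374. 274.] n 50 med [ 629.8 -202.4   15.1] min [ 620. -214.    9.] max [ 638. -187.   33.]
```

View pics/G_wrist.png

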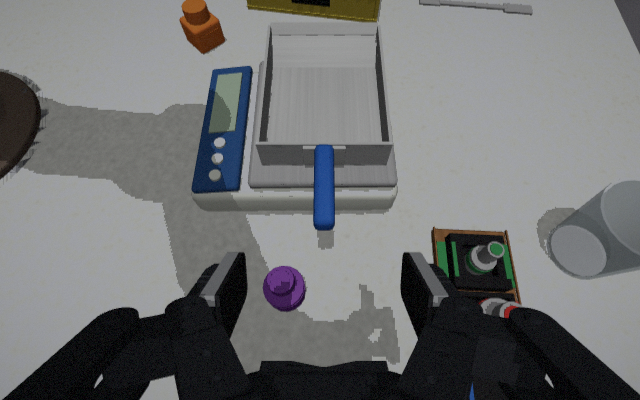

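View pics/G_scene.png

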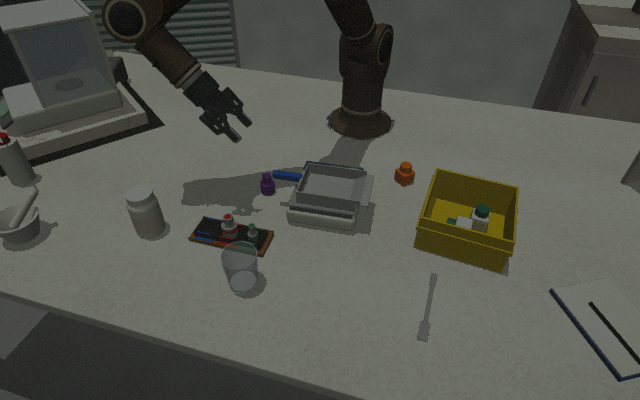

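View pics/G_side.png

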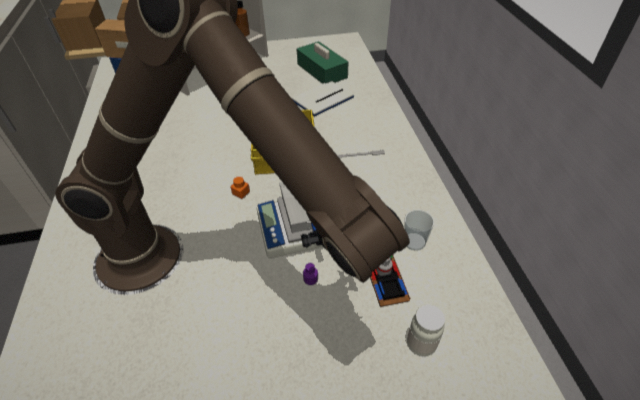

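```bash
python3 -c "
from workcell import order
print(order.close_job())"
```

```text
the job is handed in; nothing more can be done
None
```

The job is done and handed in at 55.6 s, with the robot touching nothing.

**What I did**
- **Weights:** only the red weight was on the scale, so I returned that one to its red-labelled pocket.
- **Weighing:** only two jars were present. With both in the tray, I left it level and centred on the pan and let go for over a second.
- **Pouring:** I hooked the lip over the tub's scale-side rim and rotated the tray to about 60° nose-down. Both jars had already slid into the tub by 45°.
- **Finish:** I put the empty tray back on the pan and backed away.

**What the last checks showed**
- **Tray:** its floor reads level at z ≈ 73.8 mm, with its centre about (490, 10), within a few mm of the pan centre I measured.
- **Jars and red weight:** both jars are in the tub. The red weight stands upright with its top at z ≈ 75 mm.
- **Other objects:** the green weight, bottle, beaker, spatula and the two look-alikes are where they started.

**What went wrong on the way**
- While I was bringing in the second jar, it bumped the tray and jar 1. The tray shifted about 16 mm, jar 1 slid to the side wall still upright, and the held jar tilted about 19° in the grip.
- I set the tilted jar down upright and recentred the tray before the weighing release.
- The tray pushed lightly on the rim during the pour, reading about 3 N.
- The two fixed cameras disagreed by about 3 mm in x, so I relied on the wrist camera for grasping and placing.

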